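# Weigh the brass offcuts on the bench balance

## Robot

A 6-joint arm with a two-finger parallel gripper is mounted at the origin on the work surface. World frame = base frame: x ahead of the robot, y to its left, z up, the work surface at z = 0. Lengths are in m, angles in rad, forces in N, time in s.
With the tool pointing down it reaches from about 0.275 to 0.825 m from the base axis. Payload 5.2 kg.
Tool frame: the origin (TCP) lies on the mounting face of the last link; the fingertips stand 186 mm ahead of it and the grasp point (between the pads) lies 167 mm ahead of it (grip_point_offset is the distance from the TCP to the grasp point, in m); z points along the fingers, y is the direction in which the jaws open and shut (so a half turn about z gives the same grasp; the last joint's range is limited). The gripper opens to 93 mm and grips with 3 to 60 N. Pads are 15 mm wide; open, the fingers measure 128 mm over their backs; the gripper's body (75 mm by 188 mm) begins 65 mm behind the grasp point.
Start: joints at [-1.431, 0.259, 1.535, -0, 1.348, -0.203], TCP at [0.185, -0.518, 0.405] pointing down, gripper open.
Joint ranges: [-3.14, 3.14], [-0.91, 2.08], [0.19, 2.58], [-1.22, 4.36], [0.22, 2.71], [-3.12, 3.12]. Speed limits (rad/s): [2.57, 2.57, 3.14, 3.14, 3.14, 3.14].

## Interface

Orientations are given as a unit quaternion [w, x, y, z].
In Python, from bench import sense, capture, job_done, find_in, trace, grip_point_offset gives the robot as it stands. The module is installed in compiled form; this text tells all that it offers.
- The arm moves only by the tool jog_arm, never from a script. Its argument "motion" is a list of rows, each an object of numbers: "tx", "ty", "tz": the shift along the tool's x, y, z in m; "rx", "ry", "rz": the turn, a rotation vector about the tool's x, y, z in degrees. A call has 1 to 20 rows; each row is the pose to reach, as a shift and turn from the pose commanded when the call began, along the tool's axes at that moment; what a row does not reach only later rows make up. A row lasts 1/8 s, in which the tool goes at most 62.5 mm and 10.7 degrees, less where a joint would pass 70% of its speed; a pose out of reach is approached as far as the arm can. A call with a gripper value outside its range is refused whole. "jaw" is the gripper command: -1 is fully open, 1 is shut, values between are in proportion, set as the call begins (left out, the last holds). The fingers move at their own pace and stop on an object; "grip_force" is the grip in N (left out, the last holds). Time passes only in rows, so rows that repeat a pose let the fingers close. It gives the time, the measured TCP pose, the force and the opening at its end, in the units of the state.
- sense(): the state, without advancing time (a new reading comes with each control period).
- capture(name): name is "scene" or "top"; returns a dict with "img" (400x640x3 uint8, red, green, blue), "intrinsics" (3x3 intrinsics, pixels), "origin" and "orientation" of the camera in the world. Camera axes: x right, y down, z forward; pixel columns grow to the right and rows downward; lengths in m; the calibration is good to about 2 mm. A picture is of the moment at which its call begins. There is no depth.
- job_done(): hands the job in, once; it reports no verdict.
Trained networks look in a picture, given as the dict that the camera call returned (one of the last four; its "shot" number tells which), for a name from the list of things; names that differ only in an ending like _2 or _b are one class to them, and where a whole thing is asked for, a point or a joint stands for the part that bears it (a point fixed in the world has none). Each returns a list of dicts, best first, with "p" (0 to 1); they miss things now and then, are a little off and sometimes report something else, mostly with a low value. They report only what shows in the picture. A call takes as long as a camera call. They do not tell look-alikes from the thing itself.
- find_in(picture, label): "centre" ([column, row] in pixels, amid what is visible of it).
- trace(picture, label): "region" (400x640 bool, what is visible of it) and "centre" ([column, row] in pixels, amid what is visible of it).
The state is a dict: "clock": time; "q": joint angles; "qvel": joint speeds; "tau": joint torques, N m; "tool_pos": TCP position; "eef_rot": TCP orientation; "force": force on the tool from outside, world axes, zero at the start; "wrist_torque": the same for the moment, N m; "grip_width": finger opening in m.
Only numpy, scipy, OpenCV 4.12 (cv2) and the standard library are available. Lean on these libraries where they do the work, as an engineer would, in place of code of your own. Each camera call takes 0.05 s, during which the arm holds its last target.

## Task

Weigh the loose brass offcuts together as one batch: free the balance by sliding its transport lock all the way to its left end, then lay every offcut on the weighing pan, well inside the rim and none on top of another, let go and leave the full batch to settle there for a couple of seconds. Then clear them all into the wooden tray and, with the pan empty, slide the transport lock fully back to its right end; never have an offcut on the pan while the balance is locked, and leave the teapot, steel block and hammer where they are.

Things in the scene. Friction and masses are not known exactly. Their poses are not given: they have to be found in the camera images.
- balance: Bench balance, fixed: grey and white housing 300 (x) x 210 (y) x 62 mm high, sloped display panel at its front (-x, towards the robot), square steel pan at the back. Flat white deck at z = 62 mm from x = -87 mm backwards. Origin: centre of its underside. Turned up to 17 degrees. Left and right are as seen from the robot: left is its +y.
- pan: Weighing pan, a rigid square steel plate on the balance, 180 (x) x 188 (y) mm, with a lip 4 mm wide standing 4 mm above the load surface all round (inside 172 x 180 mm). Fixed 56 mm behind the balance's centre. Origin: centre of the load surface, 78 mm above the bench and 16 mm above the deck; axes parallel to the balance's.
- lock (a joint): Transport lock slide, in m: 0 = against its right-hand (balance -y) stop, balance locked; 0.040 = against its left-hand (+y) stop, balance free. Starts at or within 5 mm of the locked stop. Slides along the balance's y axis, stays where it is left, needs about 1.5 N.
- lock_grip (a point): Point in the lock's grip, 12 mm above the deck (74 mm above the bench), moving with it. The grip is a black upright tab, 24 (balance x) x 12 (balance y, along the travel) mm, 22 mm tall over the deck, in a slot across the open deck between panel and pan; the pan's edge is 14 mm behind it. At lock 0 it is 60 mm in front and 20 mm right of the balance's centre.
- square_bar: Brass offcut (may be absent): solid square bar 60 (x) x 20 (y) x 20 (z) mm, about 200 g. Origin: its middle.
- flat_bar: Brass offcut (may be absent): solid flat bar 65 (x) x 30 (y) x 12 (z) mm, about 200 g. Origin: its middle.
- hex_stub: Brass offcut (may be absent): solid hexagonal stub standing on end, 27 mm across flats (one pair of flats faces its +y and -y), 31 mm across corners, 30 mm tall along z, about 160 g. Origin: its middle.
- square_tube: Brass offcut (may be absent): square tube 50 mm long (x), 26 x 26 mm outside, 4 mm wall, about 130 g. Origin: its middle. The offcuts start lying on the bench to the robot's left of the balance.
- tray: Loose open wooden tray, 220 (x) x 170 (y) x 30 mm high, walls and floor 6 mm thick, about 0.5 kg, on the bench to the robot's right of the balance, empty at the start. Origin: centre of its underside.
- teapot: Brown clay teapot, 95 mm tall, 108 mm across without spout and handle, beyond the balance. Not part of the job. Origin: centre of its underside.
- bench_block: Steel bench block 75 x 75 x 20 mm beyond the balance. Not part of the job. Origin: centre of its underside.
- hammer: Hammer 220 mm long lying beyond the balance and tray. Not part of the job. Origin: in its handle, near the middle of its length.
Things that resemble listed ones, but are neither listed nor needed, are in the scene too. What is shaped like the hex_stub but blue or turquoise is not meant.

How it is judged:
By the outcome, as a careful person would: the job done as asked, in the order asked, and still so for the second after the job is handed in, with the robot touching nothing.
Of square_bar, flat_bar, hex_stub, square_tube only 3 to 4 are there at a start; the rules pass over those that are not, and their reading is None.
At some moment in a run one of square_bar, flat_bar, hex_stub, square_tube, tray may be knocked a few centimetres aside while the robot is not near it.
Once in a run the grip may slacken for a moment while it holds something.
It also fails if it takes over 210 s, if anything falls off the work surface, if the arm or the gripper's body presses on something with over 40 N, if the wrist force passes 120 N, or if a joint passes its speed limit or range.

## Working session

There is one attempt and no reset: what is moved stays moved. The work goes in short steps, Python scripts to look and compute and a tool call to move; the robot and the scene stay as the last step left them, time stands still between calls to the robot, and variables do not carry over. Pictures are saved under pics/ and viewed, and the job is handed in when it is done.

Besides the shell and the picture viewer there is one more tool, called after "Call:" by a JSON object that holds its "method" and its "body". jog_arm: Moves the arm, as the interface text tells. Its arguments: {"type":"object","properties":{"motion":{"type":"array"},"jaw":{"type":"number"},"grip_force":{"type":"number"}},"required":["motion"]}

```bash
mkdir -p pics; ls
python3 - <<'E'
from bench import *
import cv2,numpy as np
s=sense(); print({k:np.round(v,3) for k,v in s.items()}, grip_point_offset if not callable(grip_point_offset) else grip_point_offset())
for n in("scene","top"):
    c=capture(n); cv2.imwrite(f"pics/{n}0.png",c["img"][:,:,::-1]); print(n,c["intrinsics"],c["origin"],c["orientation"],c["shot"])
E
```

```text
pics
{'clock': np.float64(0.0), 'q': array([-1.431,  0.259,  1.536,  0.   ,  1.348, -0.203]), 'qvel': array([ 0.   ,  0.001, -0.002,  0.   , -0.   , -0.001]), 'tau': array([ 1.000e-03, -4.373e+01, -2.840e+01,  7.200e-02,  4.100e-02,
       -0.000e+00]), 'tool_pos': array([ 0.185, -0.518,  0.404]), 'eef_rot': array([-0.001,  0.985,  0.171,  0.   ]), 'force': array([ 0.456, -0.952,  0.479]), 'wrist_torque': array([-0.   , -0.005,  0.055]), 'grip_width': np.float64(0.093)} 0.1673
scene [[456.69035207   0.         322.33947814]
 [  0.         456.69035207 201.42262347]
 [  0.           0.           1.        ]] [1.52463745 0.27963752 0.92953017] [-0.2563701   0.56070285  0.71781374 -0.32346579] 1
top [[377.0776793    0.         328.14800536]
 [  0.         377.0776793  197.95651059]
 [  0.           0.           1.        ]] [0.45667978 0.01330679 0.87904463] [-0.06031498  0.71242002 -0.69801927  0.03986127] 2
```

View pics/scene0.png

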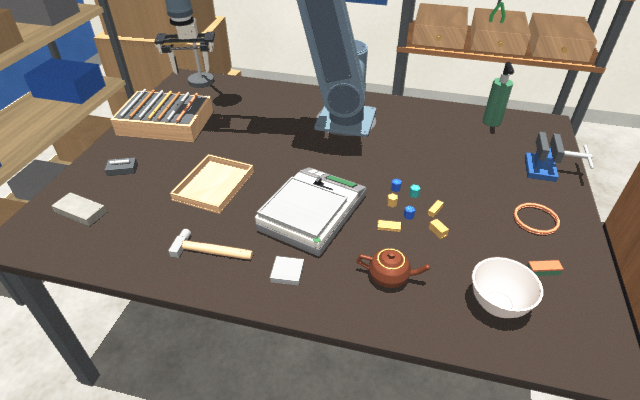

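View pics/top0.png

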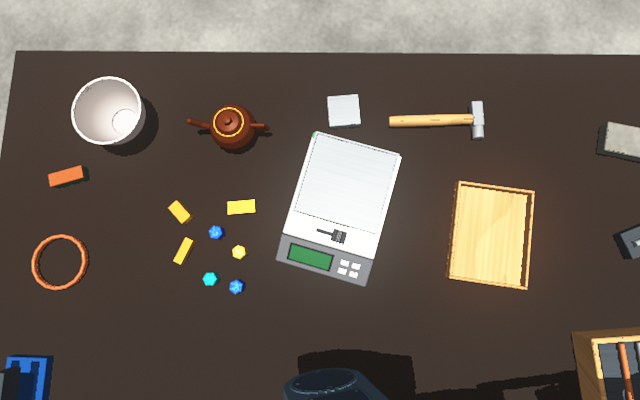

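```bash
cat > h.py <<'E'
from bench import *
import cv2,numpy as np
from scipy.spatial.transform import Rotation as R
def rot(q): return R.from_quat([q[1],q[2],q[3],q[0]]).as_matrix()
def ray(c,uv):
    K=np.array(c["intrinsics"]); d=np.linalg.inv(K)@np.array([uv[0],uv[1],1.]); return np.array(c["origin"]),rot(c["orientation"])@d
def atz(c,uv,z):
    o,d=ray(c,uv); return o+d*(z-o[2])/d[2]
def proj(c,p):
    K=np.array(c["intrinsics"]); x=rot(c["orientation"]).T@(np.array(p,float)-np.array(c["origin"])); x=K@x; return x[:2]/x[2]
def tri(c1,u1,c2,u2):
    o1,d1=ray(c1,u1);o2,d2=ray(c2,u2)
    s,t=np.linalg.lstsq(np.c_[d1,-d2],o2-o1,rcond=None)[0]
    a=o1+s*d1;b=o2+t*d2; return (a+b)/2,np.linalg.norm(a-b)
def crop(c,x0,y0,x1,y1,k,name):
    im=cv2.resize(c["img"][y0:y1,x0:x1],None,fx=k,fy=k,interpolation=cv2.INTER_CUBIC); cv2.imwrite("pics/"+name+".png",im[:,:,::-1])
E
python3 - <<'E'
from h import *
T=capture("top");S=capture("scene")
crop(T,150,180,270,310,4.5,"t1");crop(S,370,170,460,250,7,"s1");crop(T,265,120,415,295,3.4,"bal")
for l in["square_bar","flat_bar","hex_stub","square_tube","tray","lock_grip","pan","balance"]:
  for n,c in(("T",T),("S",S)):
    print(l,n,[(np.round(d["centre"]).tolist(),round(float(d["p"]),2)) for d in find_in(c,l)][:5])
E
```

```text
square_bar T [([179.0, 253.0], 0.77)]
square_bar S [([435.0, 208.0], 0.67)]
flat_bar T [([239.0, 205.0], 0.91), ([337.0, 236.0], 0.6), ([344.0, 183.0], 0.47)]
flat_bar S [([392.0, 228.0], 0.5)]
hex_stub T [([213.0, 277.0], 0.58), ([238.0, 284.0], 0.55), ([216.0, 231.0], 0.47), ([242.0, 251.0], 0.45)]
hex_stub S [([408.0, 215.0], 0.53), ([416.0, 189.0], 0.5)]
square_tube T [([183.0, 214.0], 0.76)]
square_tube S [([436.0, 230.0], 0.76)]
tray T [([491.0, 231.0], 0.92), ([346.0, 112.0], 0.32)]
tray S []
lock_grip T [([338.0, 235.0], 0.46)]
lock_grip S [([318.0, 181.0], 0.41)]
pan T [([345.0, 184.0], 0.66), ([340.0, 210.0], 0.36)]
pan S [([306.0, 204.0], 0.81), ([433.0, 207.0], 0.33)]
balance T [([336.0, 212.0], 0.88)]
balance S [([314.0, 206.0], 0.71)]
```

View pics/t1.png

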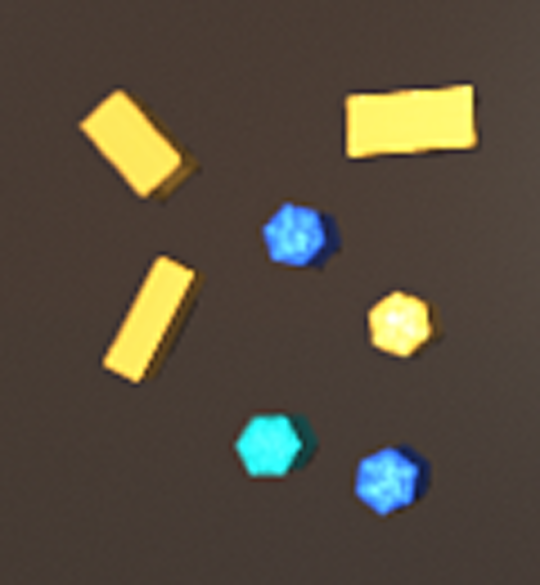

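View pics/s1.png

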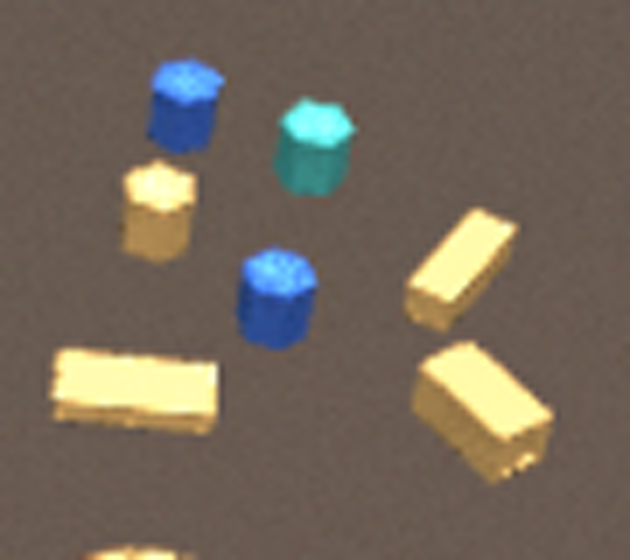

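View pics/bal.png

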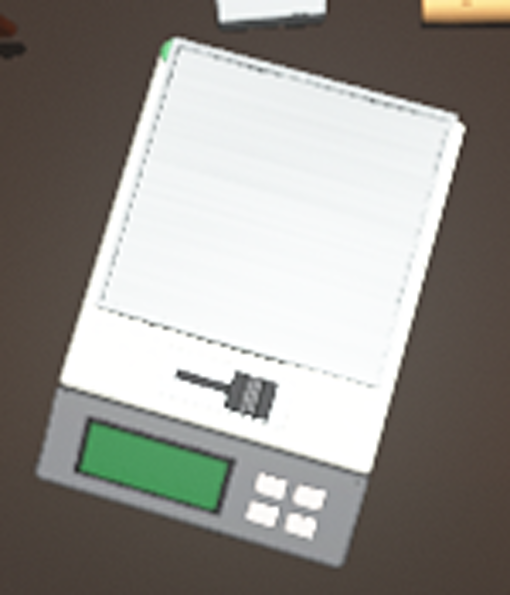

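```bash
cat >> h.py <<'E'
def rz(a): return np.array([[np.cos(a),-np.sin(a)],[np.sin(a),np.cos(a)]])
def brass(c,rect,thr=None):
    x0,y0,x1,y1=rect; hsv=cv2.cvtColor(c["img"],cv2.COLOR_RGB2HSV)
    m=((hsv[...,0]>15)&(hsv[...,0]<35)&(hsv[...,1]>70)&(hsv[...,2]>(thr or 190))).astype(np.uint8)
    k=np.zeros_like(m);k[y0:y1,x0:x1]=m[y0:y1,x0:x1]
    n,l,st,ce=cv2.connectedComponentsWithStats(k)
    out=[]
    for i in range(1,n):
        if st[i,4]>60:
            cs,_=cv2.findContours((l==i).astype(np.uint8),cv2.RETR_EXTERNAL,cv2.CHAIN_APPROX_NONE)
            out.append((ce[i],st[i,4],cs[0][:,0,:]))
    return out
E
python3 - <<'E'
from h import *
from scipy.optimize import least_squares
T=capture("top");S=capture("scene")
pt=lambda u,v:(265+(u+.5)/3.4-.5,120+(v+.5)/3.4-.5)
# balance-frame points (x fwd,y left)
P=[(-56*0+56+86,90,80,pt(180,45)),(56+86,-90,80,pt(452,122)),(56-86,90,80,pt(100,305)),(56-86,-90,80,pt(378,385)),
(150,105,62,pt(167,38)),(150,-105,62,pt(465,125)),(-87,105,62,pt(62,383)),(-87,-105,62,pt(370,472))]
def f(p):
    r=[]
    for x,y,z,uv in P:
        w=rz(p[2])@np.array([x,y])/1000+p[:2]; r+=list(proj(T,[w[0],w[1],z/1000])-uv)
    return np.array(r)
s=least_squares(f,[.45,-.0,0]); print("bal",np.round(s.x,4),np.degrees(s.x[2]),np.round(s.fun.reshape(-1,2),1).tolist())
B=s.x
def w(x,y,z):
    a=rz(B[2])@np.array([x,y])+B[:2]; return [a[0],a[1],z]
im=S["img"].copy(); im=cv2.resize(im[150:260,240:380],None,fx=5,fy=5,interpolation=cv2.INTER_CUBIC)
imT=cv2.resize(T["img"][120:295,265:415],None,fx=3.4,fy=3.4,interpolation=cv2.INTER_CUBIC)
for pts in([(142,90,78),(142,-90,78),(-30,-90,78),(-30,90,78)],[(150,105,62),(150,-105,62),(-87,-105,62),(-87,105,62)],[(-60,-20,84),(-60,20,84)]):
    q=np.array([proj(S,w(a/1000,b/1000,c/1000)) for a,b,c in pts]);q=((q-[240,150]+.5)*5-.5)
    cv2.polylines(im,[np.round(q).astype(int)],True,(255,0,0),1)
    q=np.array([proj(T,w(a/1000,b/1000,c/1000)) for a,b,c in pts]);q=((q-[265,120]+.5)*3.4-.5)
    cv2.polylines(imT,[np.round(q).astype(int)],True,(255,0,0),1)
cv2.imwrite("pics/balS.png",im[:,:,::-1]);cv2.imwrite("pics/balT.png",imT[:,:,::-1])
print("yellowT")
for c,a,k in brass(T,(150,180,270,310)): 
    r=cv2.minAreaRect(k); print(np.round(c,1),a,r)
for c,a,k in brass(S,(370,170,460,250)): print("S",np.round(c,1),a)
E
```

```text
bal [ 0.5525  0.0146 -0.2649] -15.176158526895325 [[-0.1, 0.6], [-0.5, 0.0], [0.4, -1.2], [0.0, -0.9], [-1.2, 0.1], [1.9, -0.4], [-1.8, -0.0], [1.2, 1.7]]
yellowT
[240.6 206.5] 377 ((240.56661987304688, 206.51596069335938), (13.2543306350708, 28.15462303161621), 85.03025817871094)
[178.7 211.3] 261 ((178.67698669433594, 211.34512329101562), (21.542509078979492, 12.041227340698242), 48.8140754699707)
[182.6 250.4] 244 ((182.50003051757812, 250.50003051757812), (8.497057914733887, 27.280027389526367), 26.56505012512207)
[238.2 251.5] 128 ((238.3076934814453, 251.53848266601562), (13.335897445678711, 12.551432609558105), 78.69007110595703)
S [435.5 206.2] 96
S [439.  225.3] 126
S [388.7 224.2] 169
```

View pics/balS.png

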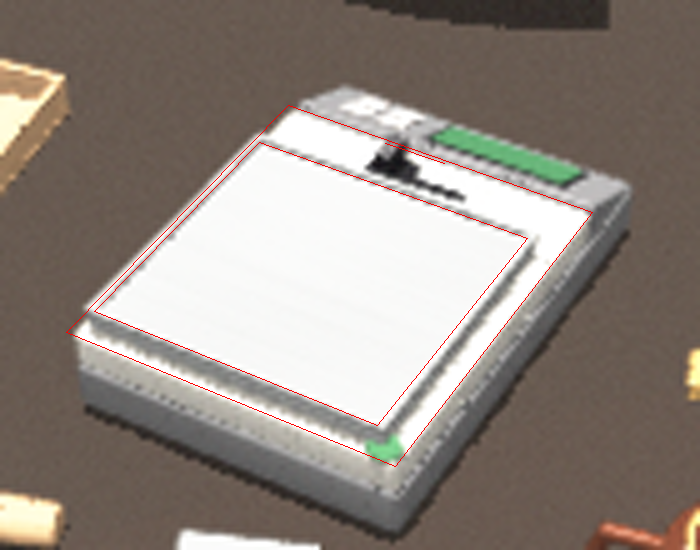

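View pics/balT.png

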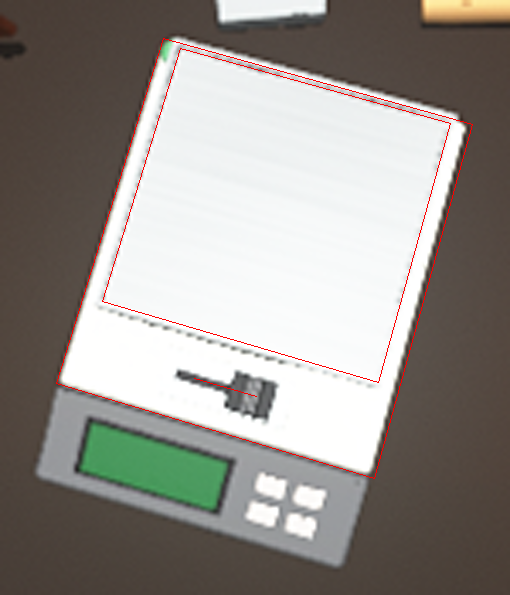

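```bash
cat >> h.py <<'E'
def boxes(T,rect,heights=None,thr=None):
    """minAreaRect of bright brass blobs in top view -> world centre and long-axis angle at z"""
    out=[]
    for c,a,k in brass(T,rect,thr):
        r=cv2.minAreaRect(k.astype(np.float32)); b=cv2.boxPoints(r)
        out.append((c,a,r,b))
    return out
E
python3 - <<'E'
from h import *
T=capture("top");S=capture("scene")
for t,s in(((240.6,206.5),(388.7,224.2)),((182.6,250.4),(435.5,206.2)),((178.7,211.3),(439,225.3)),((238.8,252),(392.9,196.4))):
    p,e=tri(T,t,S,s); print(np.round(p,4),round(e,4))
print("tray/top etc")
for c,a,r,b in boxes(T,(150,180,270,310)):
  for z in(.012,.020,.026,.030):
    q=np.array([atz(T,x,z)[:2] for x in b]); c0=atz(T,c,z)[:2]
    e1=q[1]-q[0];e2=q[2]-q[1]; 
    if np.linalg.norm(e1)<np.linalg.norm(e2): e1,e2=e2,e1
    print(np.round(c),z,np.round(c0,4),"L %.1f W %.1f ang %.1f"%(1e3*np.linalg.norm(e1),1e3*np.linalg.norm(e2),np.degrees(np.arctan2(e1[1],e1[0]))))
crop(T,440,170,545,300,4,"tray")
E
```

```text
[0.5565 0.2434 0.0113] 0.0007
[0.4522 0.3694 0.0183] 0.0006
[0.5409 0.3828 0.0254] 0.0001
[0.4512 0.2388 0.0282] 0.0024
tray/top etc
[241. 207.] 0.012 [0.5563 0.2435] L 66.0 W 31.2 ang -83.9
[241. 207.] 0.02 [0.5553 0.2413] L 65.4 W 30.9 ang -83.9
[241. 207.] 0.026 [0.5547 0.2397] L 65.0 W 30.7 ang -83.9
[241. 207.] 0.03 [0.5542 0.2387] L 64.7 W 30.6 ang -83.9
[179. 211.] 0.012 [0.5422 0.3886] L 52.3 W 27.7 ang -135.8
[179. 211.] 0.02 [0.5414 0.3851] L 51.9 W 27.4 ang -135.8
[179. 211.] 0.026 [0.5408 0.3825] L 51.5 W 27.2 ang -135.8
[179. 211.] 0.03 [0.5404 0.3808] L 51.3 W 27.1 ang -135.8
[183. 250.] 0.012 [0.4521 0.3723] L 61.2 W 20.2 ang -23.1
[183. 250.] 0.02 [0.4521 0.369 ] L 60.6 W 20.0 ang -23.1
[183. 250.] 0.026 [0.4521 0.3665] L 60.2 W 19.9 ang -23.1
[183. 250.] 0.03 [0.4522 0.3649] L 59.9 W 19.8 ang -23.1
[238. 251.] 0.012 [0.4525 0.2432] L 30.5 W 28.8 ang -165.5
[238. 251.] 0.02 [0.4526 0.2411] L 30.2 W 28.6 ang -165.5
[238. 251.] 0.026 [0.4526 0.2395] L 30.0 W 28.4 ang -165.5
[238. 251.] 0.03 [0.4526 0.2385] L 29.9 W 28.2 ang -165.5
```

View pics/tray.png

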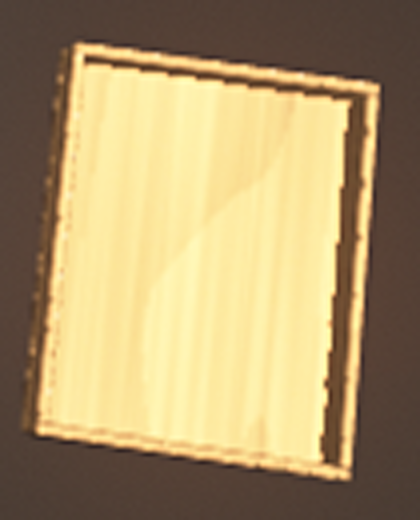

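```bash
cat >> h.py <<'E'
B=np.array([0.5525,0.0146,-0.2649])
def bw(x,y,z=None):
    a=rz(B[2])@np.array([x,y])+B[:2]; return a if z is None else np.r_[a,z]
def plan(wps,pos=None,q=None):
    """wps: list of (x,y,tipz,phi deg)"""
    s=sense(); p0=np.array(s["tool_pos"]) ; R0=rot(s["eef_rot"])
    print("clk %.2f tcp %s tip z %.4f phi %.1f grip %.1f F %s q6 %.2f"%(s["clock"],np.round(p0,4),p0[2]-.186,np.degrees(np.arctan2(R0[1,0],R0[0,0])),1e3*s["grip_width"],np.round(s["force"],1),s["q"][5]))
    for x,y,z,ph in wps:
        a=np.radians(ph); Rt=np.array([[np.cos(a),np.sin(a),0],[np.sin(a),-np.cos(a),0],[0,0,-1]])
        d=R0.T@(np.array([x,y,z+.186])-p0); rv=np.degrees(R.from_matrix(R0.T@Rt).as_rotvec())
        print("t %.4f %.4f %.4f  r %.1f %.1f %.1f  rows>=%d"%(*d,*rv,max(np.linalg.norm(d)/.0625,np.linalg.norm(rv)/10.7)+1))
E
python3 - <<'E'
from h import *
T=capture("top");S=capture("scene")
g=atz(T,(339.1,236.5),.084);print("tab",g, "bal frame",rz(-B[2])@(g[:2]-B[:2]), "nominal lock0",bw(-.06,-.02))
x,y=g[:2]
plan([(x,y,.20,-15.2),(x,y,.12,-15.2),(x,y,.066,-15.2)])
# tab refine
crop(T,320,220,360,250,15,"tab"); crop(S,300,170,340,195,15,"tabS")
# tray
pt=lambda u,v:(440+(u+.5)/4-.5,170+(v+.5)/4-.5)
q=np.array([atz(T,pt(*a),.03)[:2] for a in((73,43),(381,85),(350,480),(34,436))]); print(np.round(q,4),q.mean(0),[np.linalg.norm(q[i]-q[(i+1)%4]) for i in range(4)])
e=q[0]-q[3]; print("tray ang",np.degrees(np.arctan2(e[1],e[0])))
# hex fit
c=(238.2,251.5); im=cv2.cvtColor(T["img"],cv2.COLOR_RGB2HSV)[...,2].astype(float)
from scipy.ndimage import map_coordinates
best=[]
for ph in range(0,60,2):
  v=-1
  for dx in np.arange(-.004,.005,.001):
    for dy in np.arange(-.004,.005,.001):
      s=0
      for r in(.92,1.12):
        a=np.radians(ph)+np.arange(7)*np.pi/3
        P=np.c_[.4526+dx+.0156*r*np.cos(a),.2385+dy+.0156*r*np.sin(a)]
        Q=np.concatenate([P[i]+(P[i+1]-P[i])*np.linspace(0,1,8)[:,None] for i in range(6)])
        uv=np.array([proj(T,[*p,.03]) for p in Q])
        m=np.minimum(map_coordinates(im,[uv[:,1],uv[:,0]],order=1),230).mean()
        s+= m if r<1 else -m
      v=max(v,s) if v!=-1 else s
      if v==s: bb=(dx,dy)
  best.append((round(v,1),ph,np.round(bb,3).tolist()))
print(sorted(best)[::-1][:6])
E
```

```text
tab [0.48870744 0.01283078 0.084     ] bal frame [-0.06110418 -0.01840921] nominal lock0 [0.48935662 0.01100639]
clk 1.30 tcp [ 0.1849 -0.518   0.4048] tip z 0.2188 phi 19.6 grip 93.2 F [-0.4 -0.6  0. ] q6 -0.20
t 0.4646 -0.3978 0.0188  r 0.0 -0.0 34.8  rows>=10
t 0.4646 -0.3978 0.0988  r 0.0 -0.0 34.8  rows>=10
t 0.4646 -0.3978 0.1528  r 0.0 -0.0 34.8  rows>=11
[[ 0.6234 -0.2542]
 [ 0.6023 -0.425 ]
 [ 0.3849 -0.3967]
 [ 0.4042 -0.2274]] [ 0.50368002 -0.32584095] [np.float64(0.1721162905422848), np.float64(0.21925864178979682), np.float64(0.1704310907958443), np.float64(0.22085420888861187)]
tray ang -6.973363800545021
[(np.float64(105.4), 14, [0.0, 0.0]), (np.float64(105.2), 16, [0.0, 0.0]), (np.float64(105.0), 12, [0.0, 0.0]), (np.float64(104.7), 10, [0.0, 0.0]), (np.float64(104.6), 8, [0.0, 0.0]), (np.float64(104.4), 6, [0.0, 0.0])]
```

View pics/tab.png

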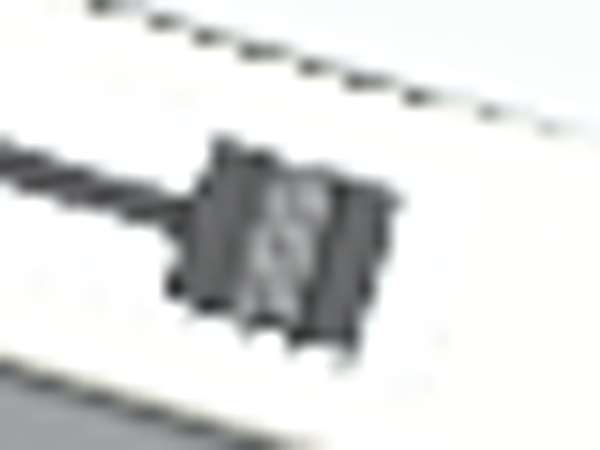

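View pics/tabS.png

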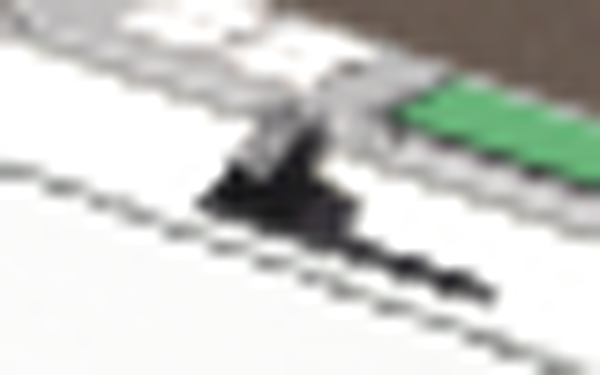

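Call:
{"method": "jog_arm", "body": {"motion": [{"tx": 0.4645, "ty": -0.399, "tz": 0.019, "rz": 34.8}, {"tx": 0.4645, "ty": -0.399, "tz": 0.019, "rz": 34.8}, {"tx": 0.4645, "ty": -0.399, "tz": 0.019, "rz": 34.8}, {"tx": 0.4645, "ty": -0.399, "tz": 0.019, "rz": 34.8}, {"tx": 0.4645, "ty": -0.399, "tz": 0.019, "rz": 34.8}, {"tx": 0.4645, "ty": -0.399, "tz": 0.019, "rz": 34.8}, {"tx": 0.4645, "ty": -0.399, "tz": 0.019, "rz": 34.8}, {"tx": 0.4645, "ty": -0.399, "tz": 0.019, "rz": 34.8}, {"tx": 0.4645, "ty": -0.399, "tz": 0.019, "rz": 34.8}, {"tx": 0.4645, "ty": -0.399, "tz": 0.019, "rz": 34.8}, {"tx": 0.4645, "ty": -0.399, "tz": 0.019, "rz": 34.8}, {"tx": 0.4645, "ty": -0.399, "tz": 0.019, "rz": 34.8}, {"tx": 0.4645, "ty": -0.399, "tz": 0.019, "rz": 34.8}], "jaw": 0.03, "grip_force": 15}}

```text
$.motion[0]: bad value
```

Run:
```python
from h import *
plan([(.4886,.0140,.120,-15.2),(.4886,.0140,.069,-15.2)])
c=capture("scene"); crop(c,230,100,390,240,4.5,"l1")
```

```text
clk 1.30 tcp [ 0.1849 -0.518   0.4048] tip z 0.2188 phi 19.6 grip 93.2 F [-0.4 -0.6  0. ] q6 -0.20
t 0.4649 -0.3990 0.0988  r 0.0 -0.0 34.8  rows>=10
t 0.4649 -0.3990 0.1498  r 0.0 -0.0 34.8  rows>=11
```

View pics/l1.png

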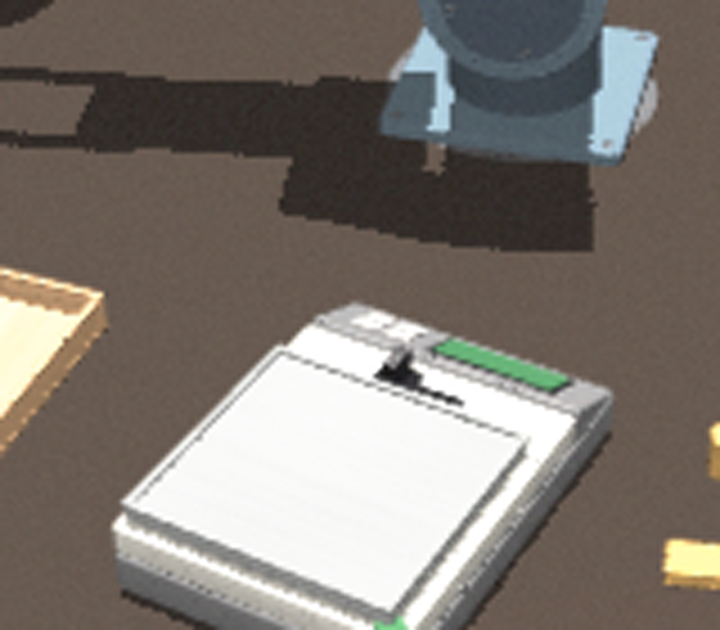

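The first call was refused ("bad value"), so I'll try one row with all six keys.

Call:
{"method": "jog_arm", "body": {"motion": [{"tx": 0.04, "ty": -0.035, "tz": 0.0, "rx": 0, "ry": 0, "rz": 0}], "jaw": 0.03, "grip_force": 15}}

```text
clock: 1.48
tool_pos: [0.21, -0.4733, 0.4043]
eef_rot: [0.001, 0.986, 0.169, -0.0]
force: [0.7, 0.8, 0.4]
grip_width: 0.0873
```

Call:
{"method": "jog_arm", "body": {"motion": [{"tx": 0.4245, "ty": -0.364, "tz": 0.019, "rx": 0, "ry": 0, "rz": 34.8}, {"tx": 0.4245, "ty": -0.364, "tz": 0.019, "rx": 0, "ry": 0, "rz": 34.8}, {"tx": 0.4245, "ty": -0.364, "tz": 0.019, "rx": 0, "ry": 0, "rz": 34.8}, {"tx": 0.4245, "ty": -0.364, "tz": 0.019, "rx": 0, "ry": 0, "rz": 34.8}, {"tx": 0.4245, "ty": -0.364, "tz": 0.019, "rx": 0, "ry": 0, "rz": 34.8}, {"tx": 0.4245, "ty": -0.364, "tz": 0.019, "rx": 0, "ry": 0, "rz": 34.8}, {"tx": 0.4245, "ty": -0.364, "tz": 0.019, "rx": 0, "ry": 0, "rz": 34.8}, {"tx": 0.4245, "ty": -0.364, "tz": 0.019, "rx": 0, "ry": 0, "rz": 34.8}, {"tx": 0.4245, "ty": -0.364, "tz": 0.019, "rx": 0, "ry": 0, "rz": 34.8}, {"tx": 0.4245, "ty": -0.364, "tz": 0.019, "rx": 0, "ry": 0, "rz": 34.8}, {"tx": 0.4245, "ty": -0.364, "tz": 0.019, "rx": 0, "ry": 0, "rz": 34.8}, {"tx": 0.4245, "ty": -0.364, "tz": 0.019, "rx": 0, "ry": 0, "rz": 34.8}], "jaw": 0.03}}

```text
clock: 2.98
tool_pos: [0.4878, 0.0126, 0.3858]
eef_rot: [0.0, 0.991, -0.133, -0.0]
force: [1.0, -0.4, -1.1]
grip_width: 0.045
```

Run:
```python
from h import *
plan([(.4886,.0140,.120,-15.2),(.4886,.0140,.069,-15.2)])
```

```text
clk 2.98 tcp [0.4878 0.0126 0.3858] tip z 0.1998 phi -15.2 grip 45.0 F [ 1.  -0.4 -1.1] q6 1.63
t 0.0004 -0.0016 0.0798  r 0.0 0.0 -0.0  rows>=2
t 0.0005 -0.0016 0.1308  r 0.0 0.0 -0.0  rows>=3
```

Call:
{"method": "jog_arm", "body": {"motion": [{"tx": 0, "ty": -0.0015, "tz": 0.05, "rx": 0, "ry": 0, "rz": 0}, {"tx": 0, "ty": -0.0015, "tz": 0.09, "rx": 0, "ry": 0, "rz": 0}, {"tx": 0, "ty": -0.0015, "tz": 0.11, "rx": 0, "ry": 0, "rz": 0}, {"tx": 0, "ty": -0.0015, "tz": 0.12, "rx": 0, "ry": 0, "rz": 0}, {"tx": 0, "ty": -0.0015, "tz": 0.13, "rx": 0, "ry": 0, "rz": 0}, {"tx": 0, "ty": -0.0015, "tz": 0.13, "rx": 0, "ry": 0, "rz": 0}]}}

```text
clock: 3.72
tool_pos: [0.4886, 0.0149, 0.2557]
eef_rot: [0.0, 0.991, -0.132, -0.0]
force: [0.3, 0.7, -0.2]
grip_width: 0.0449
```

Call:
{"method": "jog_arm", "body": {"motion": [{"tx": 0, "ty": 0, "tz": 0, "rx": 0, "ry": 0, "rz": 0}, {"tx": 0, "ty": 0, "tz": 0, "rx": 0, "ry": 0, "rz": 0}, {"tx": 0, "ty": 0, "tz": 0, "rx": 0, "ry": 0, "rz": 0}, {"tx": 0, "ty": 0, "tz": 0, "rx": 0, "ry": 0, "rz": 0}, {"tx": 0, "ty": 0, "tz": 0, "rx": 0, "ry": 0, "rz": 0}], "jaw": 1, "grip_force": 15}}

```text
clock: 4.35
tool_pos: [0.4887, 0.0154, 0.256]
eef_rot: [0.0, 0.991, -0.132, 0.0]
force: [-0.1, 0.6, 3.2]
grip_width: 0.0119
```

Run:
```python
from h import *
plan([(*bw(-.06,.02),.069,-15.2)]); s=sense()
print(rz(-B[2])@(np.array(s["tool_pos"])[:2]-B[:2]))
```

```text
clk 4.35 tcp [0.4887 0.0154 0.256 ] tip z 0.0700 phi -15.1 grip 11.9 F [-0.1  0.6  3.2] q6 1.64
t 0.0018 -0.0360 0.0010  r 0.0 -0.0 0.1  rows>=1
[-0.06175457 -0.01596859]
```

Call:
{"method": "jog_arm", "body": {"motion": [{"tx": 0, "ty": -0.008, "tz": 0, "rx": 0, "ry": 0, "rz": 0}, {"tx": 0, "ty": -0.016, "tz": 0, "rx": 0, "ry": 0, "rz": 0}, {"tx": 0, "ty": -0.024, "tz": 0, "rx": 0, "ry": 0, "rz": 0}, {"tx": 0, "ty": -0.03, "tz": 0, "rx": 0, "ry": 0, "rz": 0}, {"tx": 0, "ty": -0.034, "tz": 0, "rx": 0, "ry": 0, "rz": 0}, {"tx": 0, "ty": -0.036, "tz": 0, "rx": 0, "ry": 0, "rz": 0}, {"tx": 0, "ty": -0.038, "tz": 0, "rx": 0, "ry": 0, "rz": 0}, {"tx": 0, "ty": -0.038, "tz": 0, "rx": 0, "ry": 0, "rz": 0}]}}

```text
clock: 5.35
tool_pos: [0.4985, 0.0514, 0.256]
eef_rot: [0.002, 0.991, -0.131, -0.0]
force: [-3.6, -8.4, 7.1]
grip_width: 0.0117
```

Run:
```python
from h import *
plan([]); s=sense()
print(rz(-B[2])@(np.array(s["tool_pos"])[:2]-B[:2]),rz(-B[2])@np.array(s["force"])[:2])
```

```text
clk 5.35 tcp [0.4985 0.0514 0.256 ] tip z 0.0700 phi -15.1 grip 11.7 F [-3.6 -8.4  7.1] q6 1.72
[-0.06177584  0.02140085] [-1.29698342 -9.05285996]
```

Call:
{"method": "jog_arm", "body": {"motion": [{"tx": 0, "ty": -0.001, "tz": 0, "rx": 0, "ry": 0, "rz": 0}, {"tx": 0, "ty": -0.002, "tz": 0, "rx": 0, "ry": 0, "rz": 0}, {"tx": 0, "ty": -0.002, "tz": 0, "rx": 0, "ry": 0, "rz": 0}]}}

```text
clock: 5.72
tool_pos: [0.4987, 0.052, 0.2559]
eef_rot: [0.003, 0.991, -0.131, -0.001]
force: [-5.3, -15.6, 7.8]
grip_width: 0.012
```

Run:
```python
from h import *
plan([]); s=sense()
print(rz(-B[2])@(np.array(s["tool_pos"])[:2]-B[:2]),rz(-B[2])@np.array(s["force"])[:2])
```

```text
clk 5.72 tcp [0.4987 0.052  0.2559] tip z 0.0699 phi -15.1 grip 12.0 F [ -5.3 -15.6   7.8] q6 1.72
[-0.06168568  0.02205581] [ -1.03422172 -16.45056837]
```

Call:
{"method": "jog_arm", "body": {"motion": [{"tx": 0, "ty": 0, "tz": 0, "rx": 0, "ry": 0, "rz": 0}, {"tx": 0, "ty": 0.0015, "tz": 0, "rx": 0, "ry": 0, "rz": 0}, {"tx": 0, "ty": 0.0015, "tz": 0, "rx": 0, "ry": 0, "rz": 0}, {"tx": 0, "ty": 0.0015, "tz": -0.03, "rx": 0, "ry": 0, "rz": 0}, {"tx": 0, "ty": 0.0015, "tz": -0.08, "rx": 0, "ry": 0, "rz": 0}, {"tx": 0, "ty": 0.0015, "tz": -0.11, "rx": 0, "ry": 0, "rz": 0}, {"tx": 0, "ty": 0.0015, "tz": -0.11, "rx": 0, "ry": 0, "rz": 0}], "jaw": 0.1}}

```text
clock: 6.6
tool_pos: [0.4994, 0.0529, 0.3681]
eef_rot: [-0.0, 0.991, -0.132, 0.003]
force: [0.0, 0.1, -1.4]
grip_width: 0.0415
```

Run:
```python
from h import *
T=capture("top"); crop(T,140,120,420,300,2.8,"a1")
plan([(.5563,.2434,.12,96.1)])
for c,a,r,b in boxes(T,(140,150,275,330)):
    print(np.round(c,1),a,np.round(atz(T,c,.02),4))
```

```text
clk 6.65 tcp [0.4988 0.0528 0.3662] tip z 0.1802 phi -15.1 grip 41.6 F [ 0.2 -1.  -0.3] q6 1.72
t 0.0056 -0.1989 0.0603  r 0.1 -0.1 -111.2  rows>=11
[178.7 211.3] 265 [0.5415 0.3852 0.02  ]
[182.5 250.5] 249 [0.4519 0.3693 0.02  ]
```

View pics/a1.png

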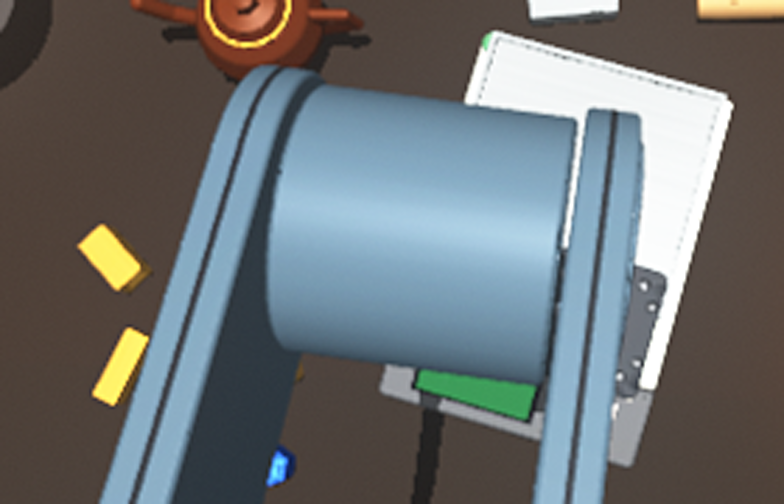

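Call:
{"method": "jog_arm", "body": {"motion": [{"tx": 0.005, "ty": -0.06, "tz": 0, "rx": 0, "ry": 0, "rz": -30}, {"tx": 0.0055, "ty": -0.12, "tz": 0, "rx": 0, "ry": 0, "rz": -60}, {"tx": 0.0055, "ty": -0.16, "tz": 0, "rx": 0, "ry": 0, "rz": -90}, {"tx": 0.0055, "ty": -0.199, "tz": 0.02, "rx": 0, "ry": 0, "rz": -111}, {"tx": 0.0055, "ty": -0.199, "tz": 0.04, "rx": 0, "ry": 0, "rz": -111}, {"tx": 0.0055, "ty": -0.199, "tz": 0.06, "rx": 0, "ry": 0, "rz": -111}, {"tx": 0.0055, "ty": -0.199, "tz": 0.06, "rx": 0, "ry": 0, "rz": -111}, {"tx": 0.0055, "ty": -0.199, "tz": 0.06, "rx": 0, "ry": 0, "rz": -111}, {"tx": 0.0055, "ty": -0.199, "tz": 0.06, "rx": 0, "ry": 0, "rz": -111}, {"tx": 0.0055, "ty": -0.199, "tz": 0.06, "rx": 0, "ry": 0, "rz": -111}, {"tx": 0.0055, "ty": -0.199, "tz": 0.06, "rx": 0, "ry": 0, "rz": -111}, {"tx": 0.0055, "ty": -0.199, "tz": 0.06, "rx": 0, "ry": 0, "rz": -111}, {"tx": 0.0055, "ty": -0.199, "tz": 0.06, "rx": 0, "ry": 0, "rz": -111}], "jaw": -0.29}}

```text
clock: 8.28
tool_pos: [0.5557, 0.2432, 0.3045]
eef_rot: [-0.001, 0.671, 0.742, -0.001]
force: [0.8, 0.6, 0.3]
grip_width: 0.0602
```

Run:
```python
from h import *
S=capture("scene"); crop(S,230,120,470,290,3.2,"a2")
plan([(.5563,.2434,.04,96.1),(.5563,.2434,.003,96.1)])
for c,a,k in brass(S,(370,170,460,250)): print("S",np.round(c,1),a)
```

```text
clk 8.32 tcp [0.5558 0.2432 0.3049] tip z 0.1189 phi 95.8 grip 59.8 F [-0.5 -0.5 -0.3] q6 0.13
t 0.0002 0.0006 0.0789  r -0.1 0.0 -0.3  rows>=2
t 0.0002 0.0007 0.1159  r -0.1 0.0 -0.3  rows>=2
S [435.6 206. ] 98
S [439.  225.3] 126
```

View pics/a2.png

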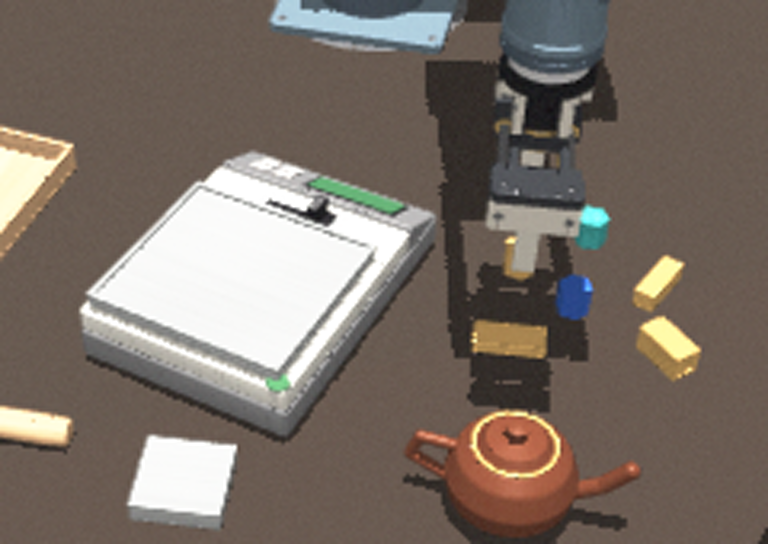

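Call:
{"method": "jog_arm", "body": {"motion": [{"tx": 0, "ty": 0.0005, "tz": 0.05, "rx": 0, "ry": 0, "rz": 0}, {"tx": 0, "ty": 0.0005, "tz": 0.09, "rx": 0, "ry": 0, "rz": 0}, {"tx": 0, "ty": 0.0005, "tz": 0.11, "rx": 0, "ry": 0, "rz": 0}, {"tx": 0, "ty": 0.0005, "tz": 0.1155, "rx": 0, "ry": 0, "rz": 0}, {"tx": 0, "ty": 0.0005, "tz": 0.1155, "rx": 0, "ry": 0, "rz": 0}]}}

```text
clock: 8.95
tool_pos: [0.5568, 0.2433, 0.1905]
eef_rot: [0.0, 0.67, 0.742, 0.0]
force: [0.0, 0.4, -0.3]
grip_width: 0.0597
```

Call:
{"method": "jog_arm", "body": {"motion": [{"tx": 0, "ty": 0, "tz": 0, "rx": 0, "ry": 0, "rz": 0}, {"tx": 0, "ty": 0, "tz": 0, "rx": 0, "ry": 0, "rz": 0}, {"tx": 0, "ty": 0, "tz": 0, "rx": 0, "ry": 0, "rz": 0}, {"tx": 0, "ty": 0, "tz": 0, "rx": 0, "ry": 0, "rz": 0}, {"tx": 0, "ty": 0, "tz": 0, "rx": 0, "ry": 0, "rz": 0}], "jaw": 1, "grip_force": 35}}

```text
clock: 9.57
tool_pos: [0.5566, 0.2432, 0.1907]
eef_rot: [0.0, 0.67, 0.742, 0.0]
force: [-1.6, -0.2, 3.8]
grip_width: 0.0295
```

Run:
```python
from h import *
a=bw(.056+.038,.042); print(a)
plan([(*a,.145,164.8),(*a,.083,164.8)])
```

```text
[0.65421729 0.03052459]
clk 9.57 tcp [0.5566 0.2432 0.1907] tip z 0.0047 phi 95.8 grip 29.5 F [-1.6 -0.2  3.8] q6 0.13
t -0.2215 0.0755 -0.1403  r 0.0 0.0 -69.0  rows>=7
t -0.2215 0.0755 -0.0783  r 0.0 0.0 -69.0  rows>=7
```

Call:
{"method": "jog_arm", "body": {"motion": [{"tx": 0, "ty": 0, "tz": -0.03, "rx": 0, "ry": 0, "rz": 0}, {"tx": 0, "ty": 0, "tz": -0.08, "rx": 0, "ry": 0, "rz": 0}, {"tx": 0, "ty": 0, "tz": -0.12, "rx": 0, "ry": 0, "rz": 0}, {"tx": -0.04, "ty": 0.014, "tz": -0.14, "rx": 0, "ry": 0, "rz": -10}, {"tx": -0.09, "ty": 0.031, "tz": -0.14, "rx": 0, "ry": 0, "rz": -20}, {"tx": -0.14, "ty": 0.048, "tz": -0.14, "rx": 0, "ry": 0, "rz": -30}, {"tx": -0.18, "ty": 0.062, "tz": -0.14, "rx": 0, "ry": 0, "rz": -40}, {"tx": -0.21, "ty": 0.0725, "tz": -0.14, "rx": 0, "ry": 0, "rz": -50}, {"tx": -0.2215, "ty": 0.0755, "tz": -0.14, "rx": 0, "ry": 0, "rz": -60}, {"tx": -0.2215, "ty": 0.0755, "tz": -0.14, "rx": 0, "ry": 0, "rz": -69}, {"tx": -0.2215, "ty": 0.0755, "tz": -0.14, "rx": 0, "ry": 0, "rz": -69}, {"tx": -0.2215, "ty": 0.0755, "tz": -0.14, "rx": 0, "ry": 0, "rz": -69}]}}

```text
clock: 11.08
tool_pos: [0.6541, 0.0308, 0.3298]
eef_rot: [-0.0, 0.133, 0.991, 0.0]
force: [0.0, -0.2, -1.8]
grip_width: 0.0294
```

Run:
```python
from h import *
S=capture("scene"); crop(S,230,120,470,290,3.2,"a3")
a=bw(.056+.038,.042)
plan([(*a,.145,164.8),(*a,.0835,164.8)])
```

```text
clk 11.12 tcp [0.6541 0.0308 0.33  ] tip z 0.1440 phi 164.7 grip 29.6 F [-0.3  0.6 -1.7] q6 -1.43
t -0.0002 -0.0003 -0.0010  r -0.0 -0.0 -0.1  rows>=1
t -0.0003 -0.0003 0.0605  r -0.0 -0.0 -0.1  rows>=1
```

View pics/a3.png

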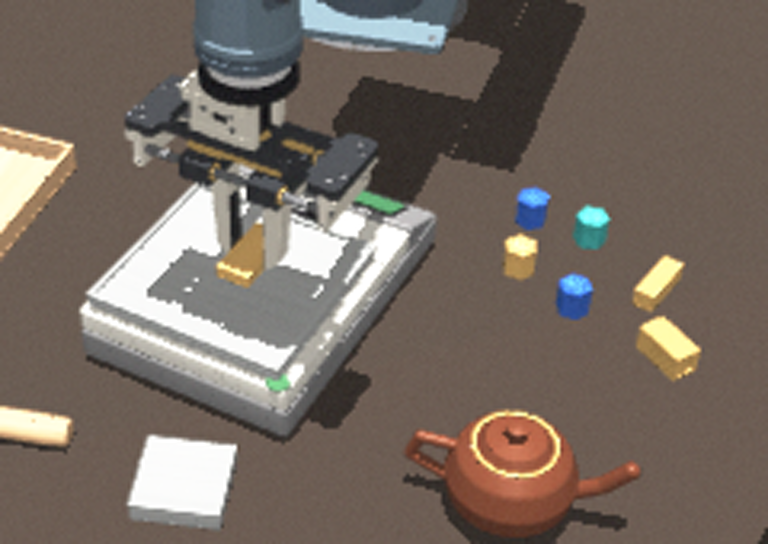

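Call:
{"method": "jog_arm", "body": {"motion": [{"tx": 0, "ty": 0, "tz": 0.03, "rx": 0, "ry": 0, "rz": 0}, {"tx": 0, "ty": 0, "tz": 0.05, "rx": 0, "ry": 0, "rz": 0}, {"tx": 0, "ty": 0, "tz": 0.057, "rx": 0, "ry": 0, "rz": 0}, {"tx": 0, "ty": 0, "tz": 0.06, "rx": 0, "ry": 0, "rz": 0}, {"tx": 0, "ty": 0, "tz": 0.0605, "rx": 0, "ry": 0, "rz": 0}, {"tx": 0, "ty": 0, "tz": 0.0605, "rx": 0, "ry": 0, "rz": 0}]}}

```text
clock: 11.88
tool_pos: [0.6545, 0.0305, 0.2706]
eef_rot: [0.001, 0.132, 0.991, 0.0]
force: [0.2, 0.2, -0.7]
grip_width: 0.0294
```

Call:
{"method": "jog_arm", "body": {"motion": [{"tx": 0, "ty": 0, "tz": 0, "rx": 0, "ry": 0, "rz": 0}, {"tx": 0, "ty": 0, "tz": 0, "rx": 0, "ry": 0, "rz": 0}, {"tx": 0, "ty": 0, "tz": 0, "rx": 0, "ry": 0, "rz": 0}, {"tx": 0, "ty": 0, "tz": -0.02, "rx": 0, "ry": 0, "rz": 0}, {"tx": 0, "ty": 0, "tz": -0.06, "rx": 0, "ry": 0, "rz": 0}, {"tx": 0, "ty": 0, "tz": -0.1, "rx": 0, "ry": 0, "rz": 0}, {"tx": 0, "ty": 0, "tz": -0.1, "rx": 0, "ry": 0, "rz": 0}], "jaw": -0.01}}

```text
clock: 12.75
tool_pos: [0.6551, 0.0305, 0.3742]
eef_rot: [0.004, 0.132, 0.991, 0.0]
force: [0.1, -0.9, -0.6]
grip_width: 0.0465
```

Run:
```python
from h import *
S=capture("scene");T=capture("top"); crop(S,230,120,470,290,3.2,"a4"); 
im=cv2.resize(T["img"][100:300,140:420],None,fx=2.8,fy=2.8,interpolation=cv2.INTER_CUBIC);cv2.imwrite("pics/a5.png",im[:,:,::-1])
plan([])
for c,a,k in brass(S,(370,170,460,250)): print("S",np.round(c,1),a)
for c,a,r,b in boxes(T,(140,150,275,330)):
    print("T",np.round(c,1),a,r[2])
# hex refined: gradient edges with area-supersampled render
```

```text
clk 12.85 tcp [0.6541 0.0306 0.3699] tip z 0.1839 phi 164.8 grip 47.1 F [-1.3  0.7  0.1] q6 -1.43
S [435.5 206.1] 97
S [439.  225.3] 129
T [178.7 211.5] 269 49.398704528808594
T [182.2 250.8] 244 26.56505012512207
```

View pics/a4.png

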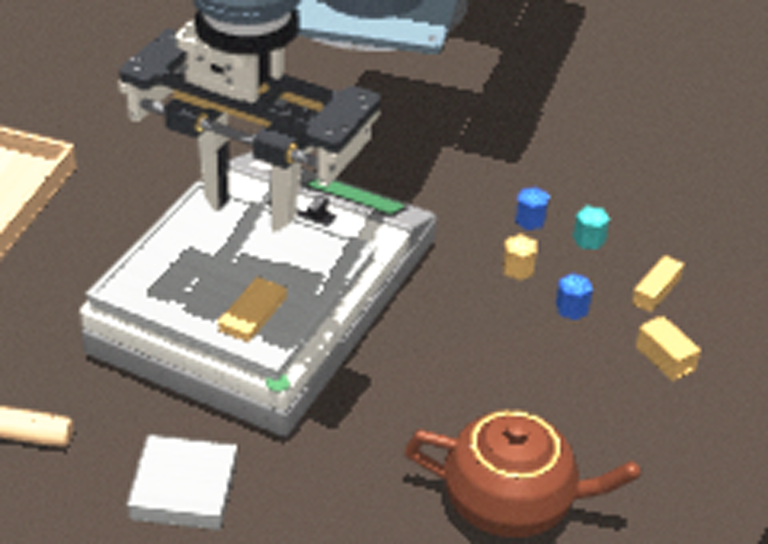

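View pics/a5.png

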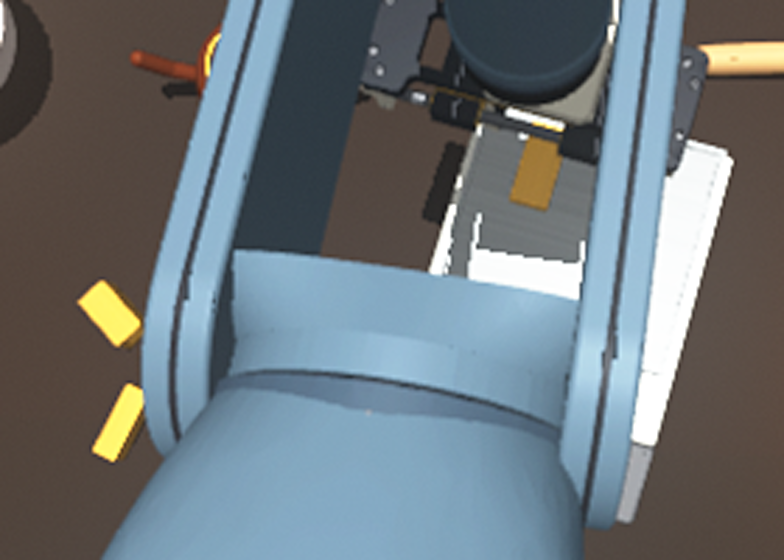

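Run:
```python
from h import *
from scipy.optimize import minimize
T=capture("top"); I=cv2.imread("pics/top0.png")[:,:,::-1].astype(float); S=cv2.imread("pics/scene0.png")
x0,y0=225,238; im=I[y0:y0+28,x0:x0+28,1]; 
def ren(p):
    a=np.radians(p[2])+np.arange(6)*np.pi/3
    uv=np.array([proj(T,[p[0]+.0156*np.cos(t),p[1]+.0156*np.sin(t),.03]) for t in a])
    m=np.zeros((28*16,28*16),np.uint8); cv2.fillPoly(m,[np.round((uv-[x0,y0]+.5)*16*16-8).astype(np.int32)],255,shift=4)
    m=cv2.resize(m,(28,28),interpolation=cv2.INTER_AREA)/255.; return m
tgt=np.clip((im-60)/(200-60),0,1)
res=[]
for ph in range(0,60,4):
    r=minimize(lambda p:((ren([p[0]/1e3,p[1]/1e3,ph])-tgt)**2).sum(),[452.6,238.5],method="Nelder-Mead",options=dict(xatol=.05,fatol=.01)); res.append((round(r.fun,2),ph,np.round(r.x,1).tolist()))
print(sorted(res)[:6], sorted(res)[-1])
plan([(.4526,.239,.14,100)])
```

```text
[(np.float64(7.55), 12, [452.6, 238.3]), (np.float64(7.75), 8, [452.6, 238.5]), (np.float64(7.85), 16, [452.5, 238.3]), (np.float64(8.44), 4, [452.6, 238.6]), (np.float64(8.78), 20, [452.6, 238.5]), (np.float64(9.53), 0, [452.6, 238.6])] (np.float64(13.92), 44, [452.5, 238.6])
clk 12.90 tcp [0.6538 0.0306 0.3687] tip z 0.1827 phi 164.8 grip 47.4 F [ 0.1  0.4 -0.6] q6 -1.43
t 0.2487 0.1486 0.0431  r -0.1 -0.1 64.8  rows>=7
```

Call:
{"method": "jog_arm", "body": {"motion": [{"tx": 0.04, "ty": 0.024, "tz": 0, "rx": 0, "ry": 0, "rz": 10}, {"tx": 0.09, "ty": 0.054, "tz": 0, "rx": 0, "ry": 0, "rz": 20}, {"tx": 0.14, "ty": 0.084, "tz": 0, "rx": 0, "ry": 0, "rz": 30}, {"tx": 0.19, "ty": 0.114, "tz": 0.01, "rx": 0, "ry": 0, "rz": 40}, {"tx": 0.23, "ty": 0.138, "tz": 0.03, "rx": 0, "ry": 0, "rz": 50}, {"tx": 0.2487, "ty": 0.1486, "tz": 0.05, "rx": 0, "ry": 0, "rz": 60}, {"tx": 0.2487, "ty": 0.1486, "tz": 0.06, "rx": 0, "ry": 0, "rz": 70}, {"tx": 0.2487, "ty": 0.1486, "tz": 0.06, "rx": 0, "ry": 0, "rz": 80}, {"tx": 0.2487, "ty": 0.1486, "tz": 0.06, "rx": 0, "ry": 0, "rz": 90}, {"tx": 0.2487, "ty": 0.1486, "tz": 0.06, "rx": 0, "ry": 0, "rz": 94}, {"tx": 0.2487, "ty": 0.1486, "tz": 0.06, "rx": 0, "ry": 0, "rz": 94}, {"tx": 0.2487, "ty": 0.1486, "tz": 0.06, "rx": 0, "ry": 0, "rz": 94}]}}

```text
clock: 14.4
tool_pos: [0.4527, 0.2389, 0.3089]
eef_rot: [-0.0, 0.815, 0.58, -0.001]
force: [0.2, 0.2, 0.6]
grip_width: 0.0469
```

Run:
```python
from h import *
S=capture("scene");T=capture("top"); crop(S,230,120,470,290,3.2,"a6"); 
plan([(.4526,.2387,.006,71)])
```

```text
clk 14.50 tcp [0.4529 0.239  0.3094] tip z 0.1234 phi 70.9 grip 47.2 F [ 0.1 -1.2  0.6] q6 0.60
t -0.0003 -0.0001 0.1174  r -0.0 0.0 -0.1  rows>=2
```

View pics/a6.png

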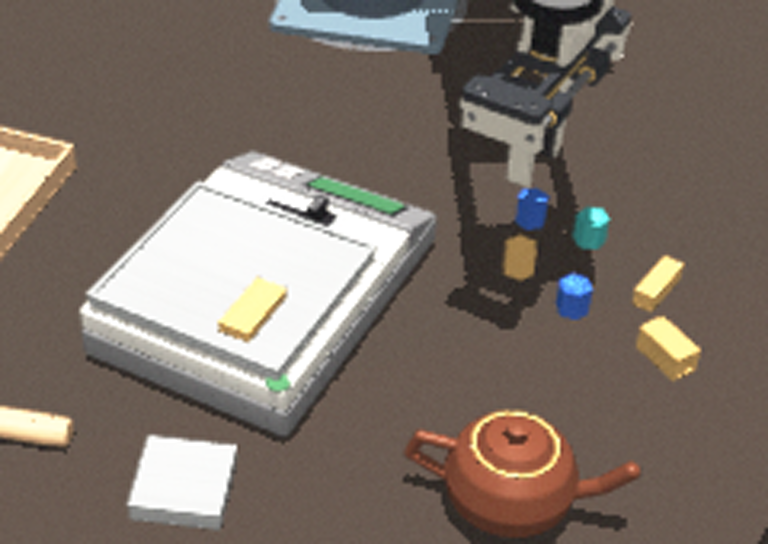

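Call:
{"method": "jog_arm", "body": {"motion": [{"tx": 0, "ty": 0, "tz": 0.05, "rx": 0, "ry": 0, "rz": 0}, {"tx": 0, "ty": 0, "tz": 0.085, "rx": 0, "ry": 0, "rz": 0}, {"tx": 0, "ty": 0, "tz": 0.11, "rx": 0, "ry": 0, "rz": 0}, {"tx": 0, "ty": 0, "tz": 0.117, "rx": 0, "ry": 0, "rz": 0}, {"tx": 0, "ty": 0, "tz": 0.117, "rx": 0, "ry": 0, "rz": 0}]}}

```text
clock: 15.12
tool_pos: [0.4531, 0.2391, 0.1928]
eef_rot: [-0.0, 0.815, 0.58, -0.0]
force: [0.3, 0.5, 0.6]
grip_width: 0.0471
```

Call:
{"method": "jog_arm", "body": {"motion": [{"tx": 0, "ty": 0, "tz": 0, "rx": 0, "ry": 0, "rz": 0}, {"tx": 0, "ty": 0, "tz": 0, "rx": 0, "ry": 0, "rz": 0}, {"tx": 0, "ty": 0, "tz": 0, "rx": 0, "ry": 0, "rz": 0}, {"tx": 0, "ty": 0, "tz": 0, "rx": 0, "ry": 0, "rz": 0}, {"tx": 0, "ty": 0, "tz": 0, "rx": 0, "ry": 0, "rz": 0}], "jaw": 1}}

```text
clock: 15.75
tool_pos: [0.4533, 0.2392, 0.1936]
eef_rot: [0.0, 0.815, 0.58, 0.001]
force: [-1.1, 1.0, 6.5]
grip_width: 0.0267
```

Run:
```python
from h import *
a=bw(.056-.04,.042); print(a)
plan([(*a,.15,-15.2),(*a,.085,-15.2)])
```

```text
[0.57893803 0.05094598]
clk 15.75 tcp [0.4533 0.2392 0.1936] tip z 0.0076 phi 70.8 grip 26.7 F [-1.1  1.   6.5] q6 0.60
t -0.1365 0.1806 -0.1423  r 0.0 -0.1 86.0  rows>=9
t -0.1365 0.1805 -0.0773  r 0.0 -0.1 86.0  rows>=9
```

Call:
{"method": "jog_arm", "body": {"motion": [{"tx": 0, "ty": 0, "tz": -0.03, "rx": 0, "ry": 0, "rz": 0}, {"tx": 0, "ty": 0, "tz": -0.08, "rx": 0, "ry": 0, "rz": 0}, {"tx": 0, "ty": 0, "tz": -0.12, "rx": 0, "ry": 0, "rz": 0}, {"tx": -0.024, "ty": 0.032, "tz": -0.142, "rx": 0, "ry": 0, "rz": 10}, {"tx": -0.054, "ty": 0.072, "tz": -0.142, "rx": 0, "ry": 0, "rz": 20}, {"tx": -0.084, "ty": 0.111, "tz": -0.142, "rx": 0, "ry": 0, "rz": 30}, {"tx": -0.112, "ty": 0.148, "tz": -0.142, "rx": 0, "ry": 0, "rz": 40}, {"tx": -0.13, "ty": 0.172, "tz": -0.142, "rx": 0, "ry": 0, "rz": 50}, {"tx": -0.1365, "ty": 0.1805, "tz": -0.142, "rx": 0, "ry": 0, "rz": 60}, {"tx": -0.1365, "ty": 0.1805, "tz": -0.142, "rx": 0, "ry": 0, "rz": 70}, {"tx": -0.1365, "ty": 0.1805, "tz": -0.142, "rx": 0, "ry": 0, "rz": 80}, {"tx": -0.1365, "ty": 0.1805, "tz": -0.142, "rx": 0, "ry": 0, "rz": 86}, {"tx": -0.1365, "ty": 0.1805, "tz": -0.142, "rx": 0, "ry": 0, "rz": 86}, {"tx": -0.1365, "ty": 0.1805, "tz": -0.142, "rx": 0, "ry": 0, "rz": 86}]}}

```text
clock: 17.5
tool_pos: [0.5786, 0.0509, 0.3345]
eef_rot: [0.0, 0.991, -0.131, -0.0]
force: [-0.4, -0.3, -2.5]
grip_width: 0.0269
```

Run:
```python
from h import *
S=capture("scene"); crop(S,230,120,470,290,3.2,"a7"); 
a=bw(.056-.04,.042)
plan([(*a,.0865,-15.2)])
```

```text
clk 17.55 tcp [0.5786 0.0509 0.3346] tip z 0.1486 phi -15.1 grip 26.6 F [ 0.3  0.4 -1.3] q6 1.73
t 0.0003 -0.0002 0.0621  r 0.0 0.0 0.1  rows>=1
```

View pics/a7.png

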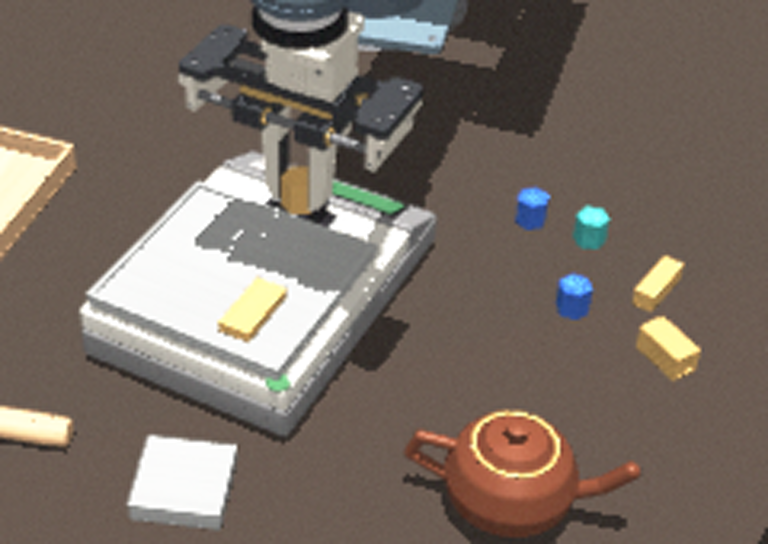

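Call:
{"method": "jog_arm", "body": {"motion": [{"tx": 0, "ty": 0, "tz": 0.03, "rx": 0, "ry": 0, "rz": 0}, {"tx": 0, "ty": 0, "tz": 0.05, "rx": 0, "ry": 0, "rz": 0}, {"tx": 0, "ty": 0, "tz": 0.058, "rx": 0, "ry": 0, "rz": 0}, {"tx": 0, "ty": 0, "tz": 0.0615, "rx": 0, "ry": 0, "rz": 0}, {"tx": 0, "ty": 0, "tz": 0.062, "rx": 0, "ry": 0, "rz": 0}, {"tx": 0, "ty": 0, "tz": 0.062, "rx": 0, "ry": 0, "rz": 0}]}}

```text
clock: 18.3
tool_pos: [0.579, 0.0508, 0.2735]
eef_rot: [-0.0, 0.991, -0.132, 0.001]
force: [0.2, 0.1, -2.5]
grip_width: 0.0266
```

Call:
{"method": "jog_arm", "body": {"motion": [{"tx": 0, "ty": 0, "tz": 0, "rx": 0, "ry": 0, "rz": 0}, {"tx": 0, "ty": 0, "tz": 0, "rx": 0, "ry": 0, "rz": 0}, {"tx": 0, "ty": 0, "tz": 0, "rx": 0, "ry": 0, "rz": 0}, {"tx": 0, "ty": 0, "tz": -0.02, "rx": 0, "ry": 0, "rz": 0}, {"tx": 0, "ty": 0, "tz": -0.06, "rx": 0, "ry": 0, "rz": 0}, {"tx": 0, "ty": 0, "tz": -0.1, "rx": 0, "ry": 0, "rz": 0}, {"tx": 0, "ty": 0, "tz": -0.1, "rx": 0, "ry": 0, "rz": 0}], "jaw": 0.02}}

```text
clock: 19.18
tool_pos: [0.5796, 0.0508, 0.3766]
eef_rot: [-0.0, 0.991, -0.132, 0.004]
force: [-0.1, -0.4, -0.9]
grip_width: 0.0452
```

Run:
```python
from h import *
S=capture("scene");T=capture("top"); crop(S,230,120,470,290,3.2,"a8"); 
for c,a,k in brass(S,(370,170,460,250)): print("S",np.round(c,1),a)
for c,a,r,b in boxes(T,(140,150,275,330)):
    print("T",np.round(c,1),a,r[2])
plan([(.4521,.369,.12,-23),(.4521,.369,.12,157)])
```

```text
S [435.6 206.1] 97
S [439.  225.3] 128
T [175.3 208.5] 154 45.0
clk 19.27 tcp [0.5785 0.0509 0.3728] tip z 0.1868 phi -15.2 grip 45.6 F [ 0.1 -0.5  0.1] q6 1.73
t -0.2053 -0.2740 0.0667  r -0.0 -0.0 7.8  rows>=6
t -0.2053 -0.2740 0.0667  r 0.0 -0.0 -172.2  rows>=17
```

View pics/a8.png

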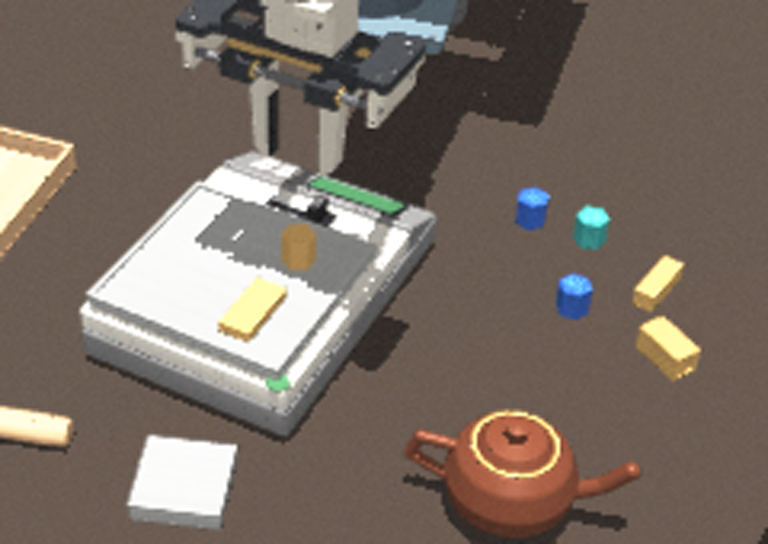

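Call:
{"method": "jog_arm", "body": {"motion": [{"tx": -0.035, "ty": -0.047, "tz": 0, "rx": 0, "ry": 0, "rz": 0}, {"tx": -0.07, "ty": -0.094, "tz": 0, "rx": 0, "ry": 0, "rz": 2}, {"tx": -0.105, "ty": -0.14, "tz": 0, "rx": 0, "ry": 0, "rz": 4}, {"tx": -0.14, "ty": -0.187, "tz": 0.02, "rx": 0, "ry": 0, "rz": 6}, {"tx": -0.17, "ty": -0.227, "tz": 0.04, "rx": 0, "ry": 0, "rz": 7.8}, {"tx": -0.195, "ty": -0.26, "tz": 0.06, "rx": 0, "ry": 0, "rz": 7.8}, {"tx": -0.205, "ty": -0.274, "tz": 0.0665, "rx": 0, "ry": 0, "rz": 7.8}, {"tx": -0.205, "ty": -0.274, "tz": 0.0665, "rx": 0, "ry": 0, "rz": 7.8}, {"tx": -0.205, "ty": -0.274, "tz": 0.0665, "rx": 0, "ry": 0, "rz": 7.8}]}}

```text
clock: 20.4
tool_pos: [0.4533, 0.368, 0.3066]
eef_rot: [0.0, 0.98, -0.199, 0.0]
force: [0.5, -0.4, -0.4]
grip_width: 0.0456
```

Run:
```python
from h import *
S=capture("scene"); crop(S,280,120,520,290,3.2,"a9"); 
for c,a,k in brass(S,(370,170,460,250),130): print("S",np.round(c,1),a)
plan([(.4521,.369,.005,-23)])
```

```text
S [435.1 208.4] 138
S [438.4 228.2] 257
clk 20.45 tcp [0.4535 0.3678 0.3068] tip z 0.1208 phi -23.0 grip 45.5 F [ 0.3 -0.2  0.3] q6 2.46
t -0.0018 -0.0005 0.1158  r -0.0 -0.1 -0.0  rows>=2
```

View pics/a9.png

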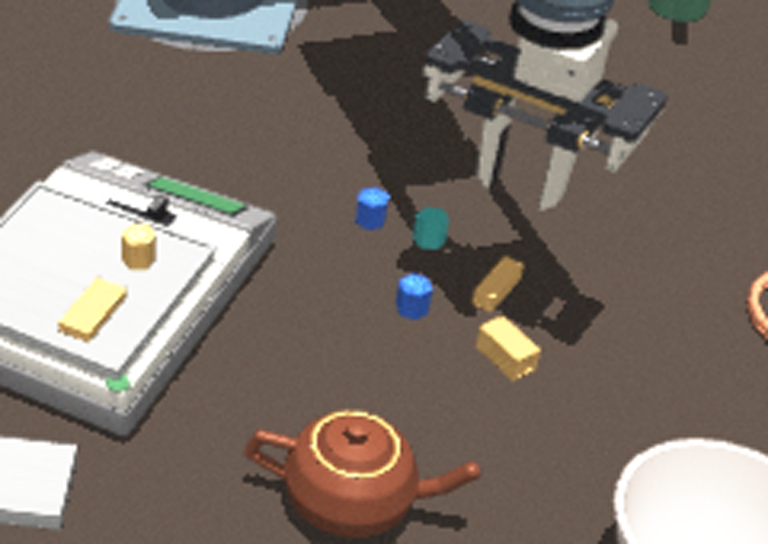

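Call:
{"method": "jog_arm", "body": {"motion": [{"tx": -0.001, "ty": -0.0005, "tz": 0.05, "rx": 0, "ry": 0, "rz": 0}, {"tx": -0.0015, "ty": -0.0005, "tz": 0.085, "rx": 0, "ry": 0, "rz": 0}, {"tx": -0.0015, "ty": -0.0005, "tz": 0.11, "rx": 0, "ry": 0, "rz": 0}, {"tx": -0.0015, "ty": -0.0005, "tz": 0.1155, "rx": 0, "ry": 0, "rz": 0}, {"tx": -0.0015, "ty": -0.0005, "tz": 0.1155, "rx": 0, "ry": 0, "rz": 0}]}}

```text
clock: 21.08
tool_pos: [0.4522, 0.3694, 0.1915]
eef_rot: [-0.0, 0.98, -0.2, 0.0]
force: [0.5, 0.4, -0.2]
grip_width: 0.0452
```

Call:
{"method": "jog_arm", "body": {"motion": [{"tx": 0, "ty": 0, "tz": 0, "rx": 0, "ry": 0, "rz": 0}, {"tx": 0, "ty": 0, "tz": 0, "rx": 0, "ry": 0, "rz": 0}, {"tx": 0, "ty": 0, "tz": 0, "rx": 0, "ry": 0, "rz": 0}, {"tx": 0, "ty": 0, "tz": 0, "rx": 0, "ry": 0, "rz": 0}, {"tx": 0, "ty": 0, "tz": 0, "rx": 0, "ry": 0, "rz": 0}], "jaw": 1}}

```text
clock: 21.7
tool_pos: [0.4514, 0.37, 0.1914]
eef_rot: [-0.0, 0.98, -0.199, 0.0]
force: [-0.4, -1.4, 5.9]
grip_width: 0.0196
```

Run:
```python
from h import *
a=bw(.056+.038,-.042); print(a)
plan([(*a,.145,-15.2),(*a,.085,-15.2)])
```

```text
[ 0.63222502 -0.05054538]
clk 21.70 tcp [0.4514 0.37   0.1914] tip z 0.0054 phi -22.9 grip 19.6 F [-0.4 -1.4  5.9] q6 2.47
t 0.3305 0.3167 -0.1396  r -0.0 -0.0 -7.7  rows>=8
t 0.3305 0.3167 -0.0796  r -0.0 -0.0 -7.7  rows>=8
```

Call:
{"method": "jog_arm", "body": {"motion": [{"tx": 0, "ty": 0, "tz": -0.03, "rx": 0, "ry": 0, "rz": 0}, {"tx": 0, "ty": 0, "tz": -0.08, "rx": 0, "ry": 0, "rz": 0}, {"tx": 0, "ty": 0, "tz": -0.12, "rx": 0, "ry": 0, "rz": 0}, {"tx": 0.03, "ty": 0.029, "tz": -0.14, "rx": 0, "ry": 0, "rz": 0}, {"tx": 0.07, "ty": 0.067, "tz": -0.14, "rx": 0, "ry": 0, "rz": -2}, {"tx": 0.11, "ty": 0.105, "tz": -0.14, "rx": 0, "ry": 0, "rz": -4}, {"tx": 0.15, "ty": 0.144, "tz": -0.14, "rx": 0, "ry": 0, "rz": -6}, {"tx": 0.19, "ty": 0.182, "tz": -0.14, "rx": 0, "ry": 0, "rz": -7.7}, {"tx": 0.23, "ty": 0.22, "tz": -0.14, "rx": 0, "ry": 0, "rz": -7.7}, {"tx": 0.27, "ty": 0.259, "tz": -0.14, "rx": 0, "ry": 0, "rz": -7.7}, {"tx": 0.305, "ty": 0.292, "tz": -0.14, "rx": 0, "ry": 0, "rz": -7.7}, {"tx": 0.325, "ty": 0.311, "tz": -0.14, "rx": 0, "ry": 0, "rz": -7.7}, {"tx": 0.3305, "ty": 0.3165, "tz": -0.14, "rx": 0, "ry": 0, "rz": -7.7}, {"tx": 0.3305, "ty": 0.3165, "tz": -0.14, "rx": 0, "ry": 0, "rz": -7.7}, {"tx": 0.3305, "ty": 0.3165, "tz": -0.14, "rx": 0, "ry": 0, "rz": -7.7}]}}

```text
clock: 23.58
tool_pos: [0.6317, -0.0487, 0.3307]
eef_rot: [-0.0, 0.991, -0.132, -0.0]
force: [-0.3, -0.6, -2.0]
grip_width: 0.0197
```

Run:
```python
from h import *
S=capture("scene"); crop(S,230,120,470,290,3.2,"a10"); 
a=bw(.056+.038,-.042)
plan([(*a,.0843,-15.2)])
```

```text
clk 23.62 tcp [ 0.6318 -0.0487  0.3308] tip z 0.1448 phi -15.2 grip 19.6 F [ 0.2 -0.3 -1.4] q6 1.58
t 0.0010 0.0017 0.0605  r -0.0 0.0 0.0  rows>=1
```

View pics/a10.png

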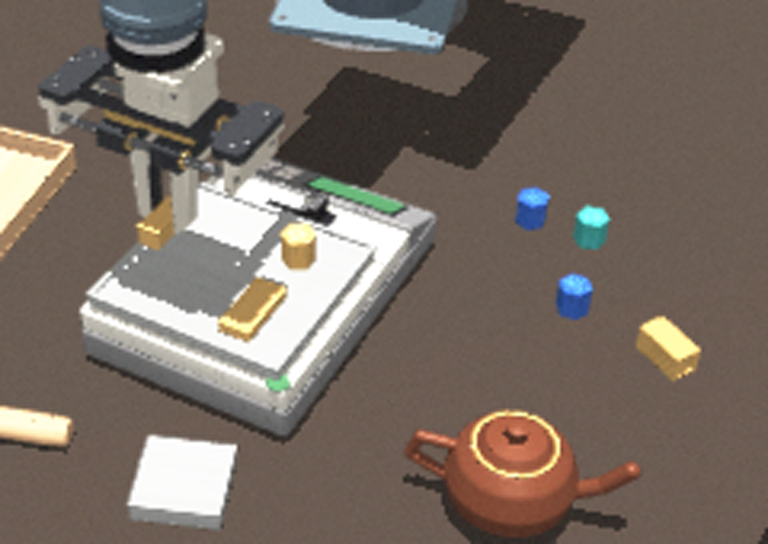

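Call:
{"method": "jog_arm", "body": {"motion": [{"tx": 0.0005, "ty": 0.0015, "tz": 0.03, "rx": 0, "ry": 0, "rz": 0}, {"tx": 0.0005, "ty": 0.0015, "tz": 0.05, "rx": 0, "ry": 0, "rz": 0}, {"tx": 0.0005, "ty": 0.0015, "tz": 0.057, "rx": 0, "ry": 0, "rz": 0}, {"tx": 0.0005, "ty": 0.0015, "tz": 0.06, "rx": 0, "ry": 0, "rz": 0}, {"tx": 0.0005, "ty": 0.0015, "tz": 0.0605, "rx": 0, "ry": 0, "rz": 0}, {"tx": 0.0005, "ty": 0.0015, "tz": 0.0605, "rx": 0, "ry": 0, "rz": 0}]}}

```text
clock: 24.38
tool_pos: [0.6325, -0.052, 0.2711]
eef_rot: [0.0, 0.991, -0.133, 0.001]
force: [0.1, 0.1, -1.4]
grip_width: 0.0199
```

Call:
{"method": "jog_arm", "body": {"motion": [{"tx": 0, "ty": 0, "tz": 0, "rx": 0, "ry": 0, "rz": 0}, {"tx": 0, "ty": 0, "tz": 0, "rx": 0, "ry": 0, "rz": 0}, {"tx": 0, "ty": 0, "tz": 0, "rx": 0, "ry": 0, "rz": 0}, {"tx": 0, "ty": 0, "tz": -0.02, "rx": 0, "ry": 0, "rz": 0}, {"tx": 0, "ty": 0, "tz": -0.06, "rx": 0, "ry": 0, "rz": 0}, {"tx": 0, "ty": 0, "tz": -0.1, "rx": 0, "ry": 0, "rz": 0}, {"tx": 0, "ty": 0, "tz": -0.1, "rx": 0, "ry": 0, "rz": 0}], "jaw": 0.08}}

```text
clock: 25.25
tool_pos: [0.6331, -0.0522, 0.3746]
eef_rot: [0.0, 0.991, -0.133, 0.004]
force: [0.5, -0.5, -0.1]
grip_width: 0.0426
```

Run:
```python
from h import *
S=capture("scene");T=capture("top"); crop(S,230,120,470,290,3.2,"a11"); 
for c,a,k in brass(S,(370,170,460,250)): print("S",np.round(c,1),a)
for c,a,r,b in boxes(T,(140,150,275,330)):
    q=np.array([atz(T,x,.026)[:2] for x in b]);e=[q[1]-q[0],q[2]-q[1]];e=max(e,key=np.linalg.norm)
    print("T",np.round(c,1),a,np.round(atz(T,c,.026),4),np.degrees(np.arctan2(e[1],e[0])))
plan([(.5408,.3825,.12,44.2)])
```

```text
S [439.  225.3] 128
T [178.7 211.5] 271 [0.5404 0.3825 0.026 ] -135.7612607405694
clk 25.35 tcp [ 0.6321 -0.052   0.3703] tip z 0.1843 phi -15.3 grip 42.5 F [-0.1  0.2 -0.7] q6 1.58
t -0.2025 -0.3951 0.0642  r 0.0 -0.0 -59.5  rows>=8
```

View pics/a11.png

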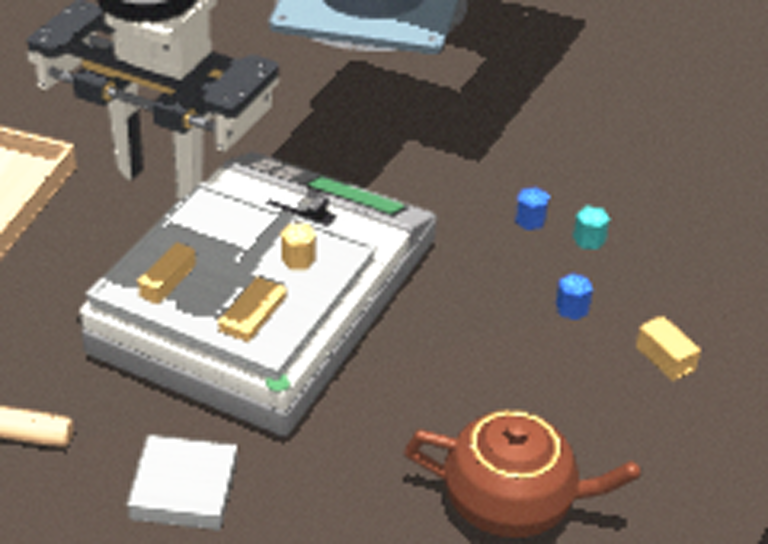

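Call:
{"method": "jog_arm", "body": {"motion": [{"tx": -0.025, "ty": -0.049, "tz": 0, "rx": 0, "ry": 0, "rz": -7}, {"tx": -0.051, "ty": -0.099, "tz": 0, "rx": 0, "ry": 0, "rz": -14}, {"tx": -0.077, "ty": -0.15, "tz": 0, "rx": 0, "ry": 0, "rz": -21}, {"tx": -0.103, "ty": -0.2, "tz": 0, "rx": 0, "ry": 0, "rz": -28}, {"tx": -0.128, "ty": -0.25, "tz": 0, "rx": 0, "ry": 0, "rz": -35}, {"tx": -0.153, "ty": -0.299, "tz": 0.01, "rx": 0, "ry": 0, "rz": -42}, {"tx": -0.176, "ty": -0.343, "tz": 0.03, "rx": 0, "ry": 0, "rz": -49}, {"tx": -0.195, "ty": -0.38, "tz": 0.05, "rx": 0, "ry": 0, "rz": -56}, {"tx": -0.2025, "ty": -0.395, "tz": 0.064, "rx": 0, "ry": 0, "rz": -59.5}, {"tx": -0.2025, "ty": -0.395, "tz": 0.064, "rx": 0, "ry": 0, "rz": -59.5}, {"tx": -0.2025, "ty": -0.395, "tz": 0.064, "rx": 0, "ry": 0, "rz": -59.5}, {"tx": -0.2025, "ty": -0.395, "tz": 0.064, "rx": 0, "ry": 0, "rz": -59.5}], "jaw": -0.03}}

```text
clock: 26.85
tool_pos: [0.5418, 0.381, 0.3073]
eef_rot: [0.0, 0.927, 0.375, 0.001]
force: [0.5, -0.8, -0.3]
grip_width: 0.0478
```

Run:
```python
from h import *
S=capture("scene"); crop(S,280,120,520,290,3.2,"a12"); 
plan([(.5406,.3825,.005,44.2)])
```

```text
clk 26.90 tcp [0.5417 0.3812 0.3073] tip z 0.1213 phi 44.1 grip 47.8 F [ 0.6 -0.1  0. ] q6 1.25
t -0.0000 -0.0018 0.1163  r 0.0 -0.1 -0.1  rows>=2
```

View pics/a12.png

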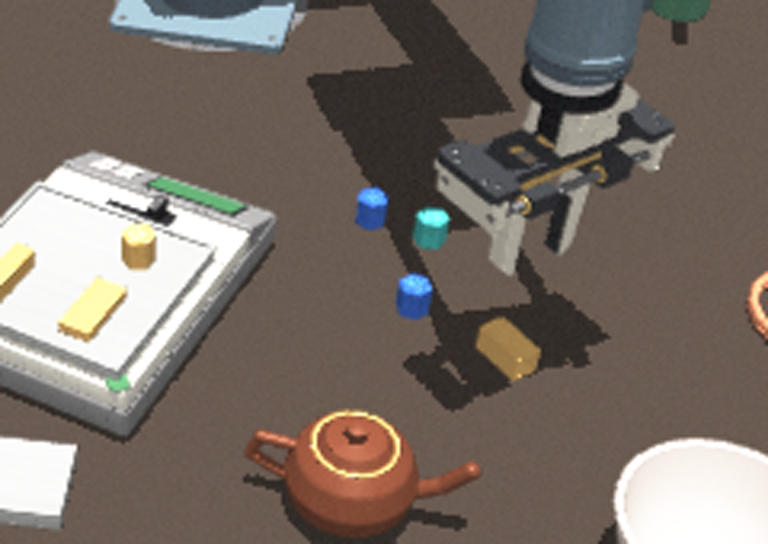

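Call:
{"method": "jog_arm", "body": {"motion": [{"tx": 0, "ty": -0.0015, "tz": 0.05, "rx": 0, "ry": 0, "rz": 0}, {"tx": 0, "ty": -0.0015, "tz": 0.085, "rx": 0, "ry": 0, "rz": 0}, {"tx": 0, "ty": -0.0015, "tz": 0.11, "rx": 0, "ry": 0, "rz": 0}, {"tx": 0, "ty": -0.0015, "tz": 0.1155, "rx": 0, "ry": 0, "rz": 0}, {"tx": 0, "ty": -0.0015, "tz": 0.1155, "rx": 0, "ry": 0, "rz": 0}]}}

```text
clock: 27.52
tool_pos: [0.5404, 0.3832, 0.1915]
eef_rot: [-0.0, 0.927, 0.376, 0.0]
force: [0.1, 0.3, 0.6]
grip_width: 0.0478
```

Call:
{"method": "jog_arm", "body": {"motion": [{"tx": 0, "ty": 0, "tz": 0, "rx": 0, "ry": 0, "rz": 0}, {"tx": 0, "ty": 0, "tz": 0, "rx": 0, "ry": 0, "rz": 0}, {"tx": 0, "ty": 0, "tz": 0, "rx": 0, "ry": 0, "rz": 0}, {"tx": 0, "ty": 0, "tz": 0, "rx": 0, "ry": 0, "rz": 0}, {"tx": 0, "ty": 0, "tz": 0, "rx": 0, "ry": 0, "rz": 0}], "jaw": 1}}

```text
clock: 28.15
tool_pos: [0.5401, 0.3836, 0.1918]
eef_rot: [0.0, 0.926, 0.377, 0.001]
force: [-0.8, -0.9, 5.2]
grip_width: 0.0251
```

Run:
```python
from h import *
a=bw(.056-.038,-.042); print(a)
plan([(*a,.16,-15.2),(*a,.085,-15.2)])
```

```text
[ 0.558876   -0.03064761]
clk 28.15 tcp [0.5401 0.3836 0.1918] tip z 0.0058 phi 44.2 grip 25.1 F [-0.8 -0.9  5.2] q6 1.25
t -0.2754 0.3099 -0.1545  r -0.0 -0.1 59.4  rows>=8
t -0.2755 0.3099 -0.0795  r -0.0 -0.1 59.4  rows>=7
```

Call:
{"method": "jog_arm", "body": {"motion": [{"tx": 0, "ty": 0, "tz": -0.03, "rx": 0, "ry": 0, "rz": 0}, {"tx": 0, "ty": 0, "tz": -0.08, "rx": 0, "ry": 0, "rz": 0}, {"tx": 0, "ty": 0, "tz": -0.13, "rx": 0, "ry": 0, "rz": 0}, {"tx": -0.027, "ty": 0.031, "tz": -0.1545, "rx": 0, "ry": 0, "rz": 6}, {"tx": -0.06, "ty": 0.068, "tz": -0.1545, "rx": 0, "ry": 0, "rz": 14}, {"tx": -0.094, "ty": 0.105, "tz": -0.1545, "rx": 0, "ry": 0, "rz": 22}, {"tx": -0.127, "ty": 0.142, "tz": -0.1545, "rx": 0, "ry": 0, "rz": 30}, {"tx": -0.16, "ty": 0.18, "tz": -0.1545, "rx": 0, "ry": 0, "rz": 38}, {"tx": -0.193, "ty": 0.217, "tz": -0.1545, "rx": 0, "ry": 0, "rz": 46}, {"tx": -0.226, "ty": 0.254, "tz": -0.1545, "rx": 0, "ry": 0, "rz": 53}, {"tx": -0.255, "ty": 0.287, "tz": -0.1545, "rx": 0, "ry": 0, "rz": 59.4}, {"tx": -0.271, "ty": 0.305, "tz": -0.1545, "rx": 0, "ry": 0, "rz": 59.4}, {"tx": -0.2755, "ty": 0.31, "tz": -0.1545, "rx": 0, "ry": 0, "rz": 59.4}, {"tx": -0.2755, "ty": 0.31, "tz": -0.1545, "rx": 0, "ry": 0, "rz": 59.4}, {"tx": -0.2755, "ty": 0.31, "tz": -0.1545, "rx": 0, "ry": 0, "rz": 59.4}]}}

```text
clock: 30.02
tool_pos: [0.5586, -0.0297, 0.3451]
eef_rot: [-0.0, 0.991, -0.131, -0.0]
force: [-0.6, 0.4, -1.7]
grip_width: 0.026
```

Run:
```python
from h import *
S=capture("scene"); crop(S,230,120,470,290,3.2,"a13"); 
a=bw(.056-.038,-.042)
plan([(*a,.0848,-15.2)])
```

```text
clk 30.07 tcp [ 0.5586 -0.0296  0.3452] tip z 0.1592 phi -15.1 grip 25.7 F [-0.3 -0.1 -1.2] q6 1.58
t 0.0005 0.0009 0.0744  r -0.0 0.0 0.1  rows>=2
```

View pics/a13.png

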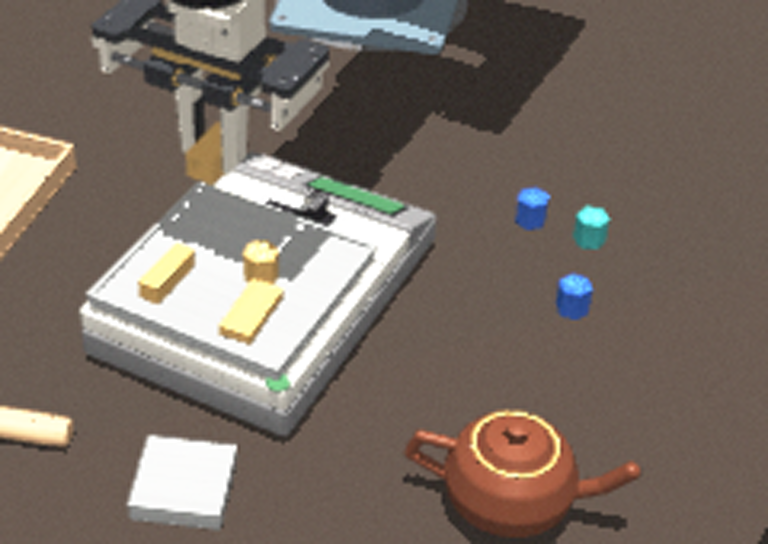

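Run:
```python
from h import *
S=capture("scene"); T=capture("top"); crop(S,245,170,370,240,6.4,"a14"); crop(T,280,110,430,290,3.3,"a14t")
p=atz(S,(230+261/3.2,120+249/3.2),.108); print(p, rz(-B[2])@(p[:2]-B[:2]))
```

```text
[0.60666664 0.02685491 0.108     ] [0.04906875 0.02600896]
```

View pics/a14.png

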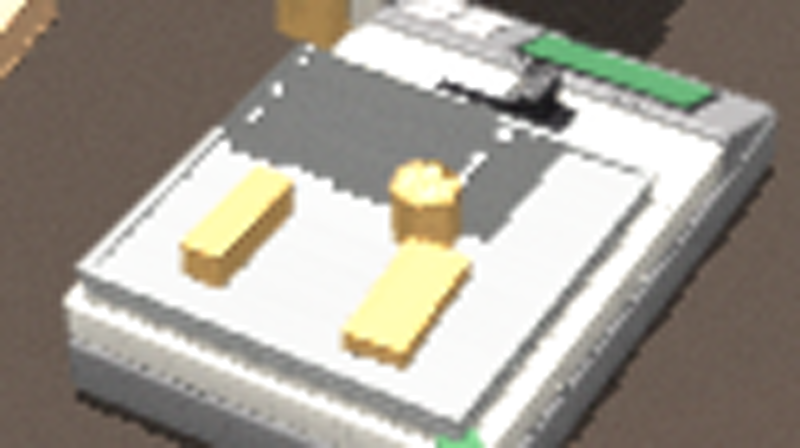

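View pics/a14t.png

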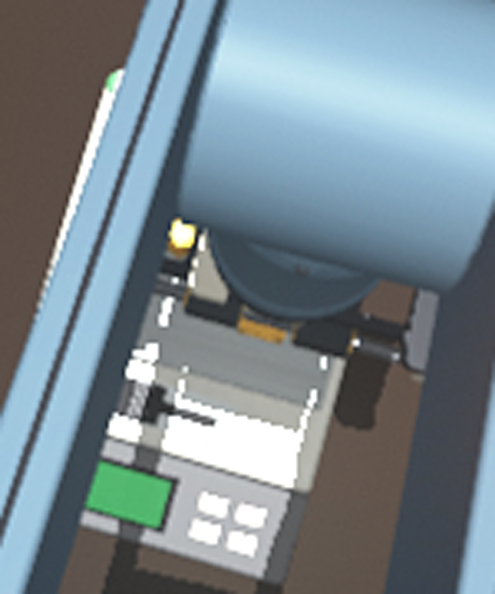

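Call:
{"method": "jog_arm", "body": {"motion": [{"tx": 0.0005, "ty": 0.001, "tz": 0.04, "rx": 0, "ry": 0, "rz": 0}, {"tx": 0.0005, "ty": 0.001, "tz": 0.06, "rx": 0, "ry": 0, "rz": 0}, {"tx": 0.0005, "ty": 0.001, "tz": 0.07, "rx": 0, "ry": 0, "rz": 0}, {"tx": 0.0005, "ty": 0.001, "tz": 0.0735, "rx": 0, "ry": 0, "rz": 0}, {"tx": 0.0005, "ty": 0.001, "tz": 0.0742, "rx": 0, "ry": 0, "rz": 0}, {"tx": 0.0005, "ty": 0.001, "tz": 0.0742, "rx": 0, "ry": 0, "rz": 0}]}}

```text
clock: 30.92
tool_pos: [0.5593, -0.032, 0.2719]
eef_rot: [0.0, 0.991, -0.132, 0.001]
force: [-0.3, 0.7, -0.6]
grip_width: 0.0257
```

Call:
{"method": "jog_arm", "body": {"motion": [{"tx": 0, "ty": 0, "tz": 0, "rx": 0, "ry": 0, "rz": 0}, {"tx": 0, "ty": 0, "tz": 0, "rx": 0, "ry": 0, "rz": 0}, {"tx": 0, "ty": 0, "tz": 0, "rx": 0, "ry": 0, "rz": 0}, {"tx": 0, "ty": 0, "tz": -0.02, "rx": 0, "ry": 0, "rz": 0}, {"tx": 0, "ty": 0, "tz": -0.06, "rx": 0, "ry": 0, "rz": 0}, {"tx": 0, "ty": 0, "tz": -0.11, "rx": 0, "ry": 0, "rz": 0}, {"tx": -0.05, "ty": 0.02, "tz": -0.13, "rx": 0, "ry": 0, "rz": 0}, {"tx": -0.1, "ty": 0.04, "tz": -0.13, "rx": 0, "ry": 0, "rz": 0}, {"tx": -0.15, "ty": 0.08, "tz": -0.13, "rx": 0, "ry": 0, "rz": 0}, {"tx": -0.18, "ty": 0.13, "tz": -0.13, "rx": 0, "ry": 0, "rz": 0}, {"tx": -0.2, "ty": 0.18, "tz": -0.13, "rx": 0, "ry": 0, "rz": 0}, {"tx": -0.21, "ty": 0.22, "tz": -0.13, "rx": 0, "ry": 0, "rz": 0}, {"tx": -0.21, "ty": 0.26, "tz": -0.13, "rx": 0, "ry": 0, "rz": 0}, {"tx": -0.21, "ty": 0.3, "tz": -0.13, "rx": 0, "ry": 0, "rz": 0}, {"tx": -0.21, "ty": 0.3, "tz": -0.13, "rx": 0, "ry": 0, "rz": 0}, {"tx": -0.21, "ty": 0.3, "tz": -0.13, "rx": 0, "ry": 0, "rz": 0}], "jaw": 0.0}}

```text
clock: 32.92
tool_pos: [0.2777, -0.2661, 0.4009]
eef_rot: [-0.0, 0.991, -0.132, -0.0]
force: [0.1, 0.3, -0.2]
grip_width: 0.0462
```

Run:
```python
from h import *
S=capture("scene"); T=capture("top"); crop(S,245,170,370,240,6.4,"a15"); crop(T,265,110,555,300,2.7,"a15t")
plan([])
for c,a,r,b in boxes(T,(285,120,410,250)): print(np.round(c,1),a,r[2])
```

```text
clk 33.02 tcp [ 0.278  -0.2656  0.401 ] tip z 0.2150 phi -15.1 grip 46.6 F [-0.6 -0.3  0.8] q6 0.78
[399.3 122. ] 102 90.0
[332.8 161.4] 506 3.1798300743103027
[370.9 168.1] 255 17.52556800842285
[361.  203.2] 287 15.945395469665527
```

View pics/a15.png

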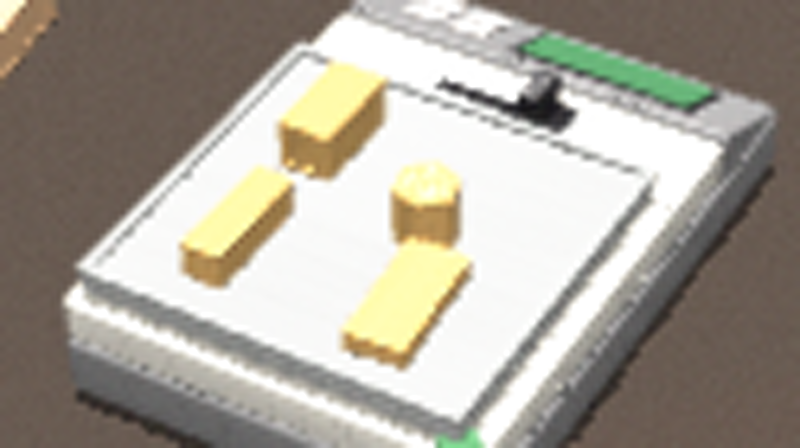

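View pics/a15t.png

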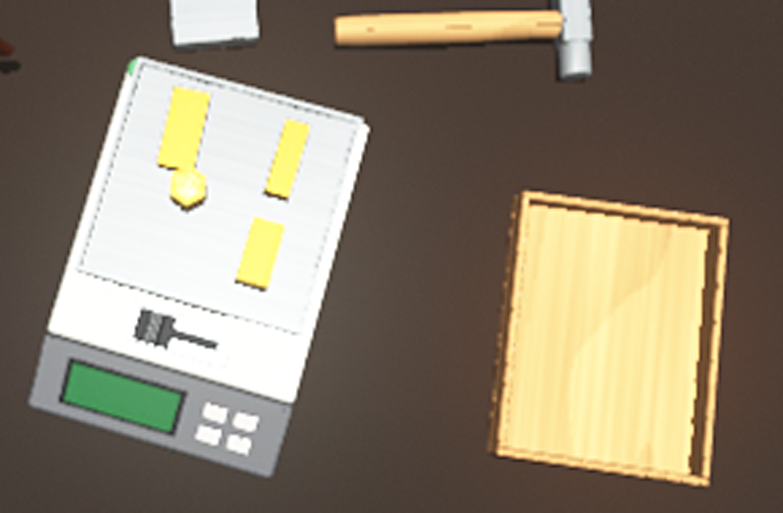

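Run:
```python
from h import *
S=capture("scene"); T=capture("top"); crop(T,305,130,395,225,6,"a16t"); crop(S,290,185,330,235,12,"a16")
p,e=tri(T,(334.6,179.3),S,(311.7,197.8)); print(p,e, rz(-B[2])@(p[:2]-B[:2]))
p,e=tri(T,(370.9,168.1),S,(245+238/6.4,170+210/6.4)); print(p,e, rz(-B[2])@(p[:2]-B[:2]))
```

```text
[0.60582953 0.02565284 0.1071415 ] 0.0026343074426159446 [0.04857555 0.02462966]
[ 0.63350756 -0.05088414  0.09588544] 0.0018435706594062515 [ 0.09532649 -0.04199115]
```

View pics/a16t.png

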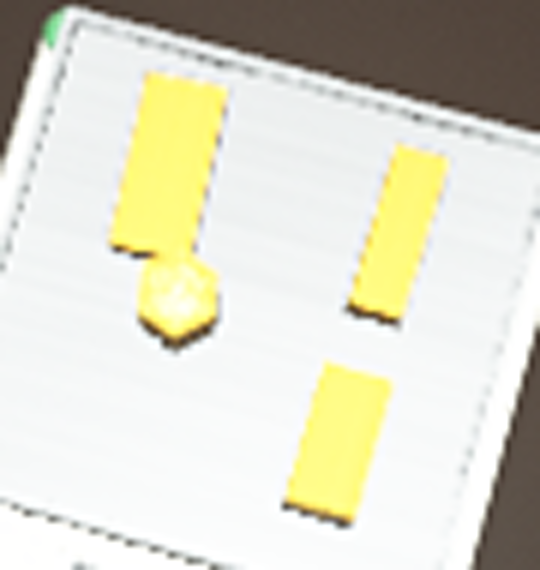

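View pics/a16.png

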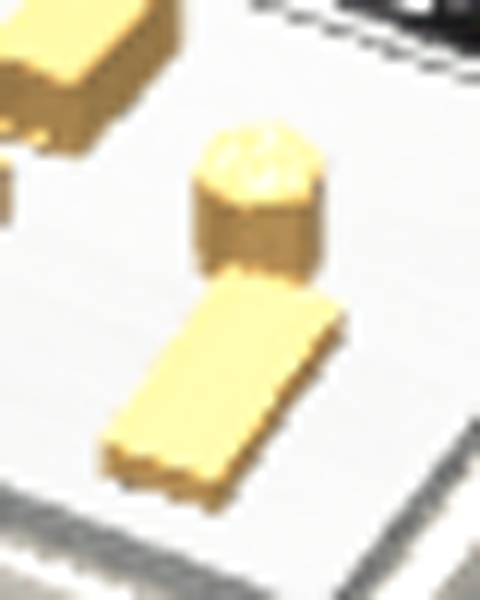

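Run:
```python
from h import *
T=capture("top")
f=lambda u,v:rz(-B[2])@(atz(T,(305+u/6-.4,130+v/6-.4),.09)[:2]-B[:2])-[.056,0]
for q in((147,72),(226,88),(190,255),(110,247),(395,145),(447,157),(402,318),(348,305),(325,362),(390,380),(352,520),(284,503)): print(q,np.round(f(*q)*1e3))
print("lip dashed corner TL", np.round(1e3*(rz(-B[2])@(atz(T,(305+80/6-.4,130+25/6-.4),.08)[:2]-B[:2])-[.056,0])))
print(sense()["clock"])
```

```text
(147, 72) [73. 59.]
(226, 88) [75. 30.]
(190, 255) [12. 26.]
(110, 247) [ 7. 54.]
(395, 145) [ 71. -34.]
(447, 157) [ 72. -53.]
(402, 318) [ 11. -53.]
(348, 305) [ 11. -33.]
(325, 362) [-11. -31.]
(390, 380) [-11. -55.]
(352, 520) [-63. -55.]
(284, 503) [-63. -31.]
lip dashed corner TL [86. 89.]
33.175
```

Call:
{"method": "jog_arm", "body": {"motion": [{"tx": 0, "ty": 0, "tz": 0, "rx": 0, "ry": 0, "rz": 0}, {"tx": 0, "ty": 0, "tz": 0, "rx": 0, "ry": 0, "rz": 0}, {"tx": 0, "ty": 0, "tz": 0, "rx": 0, "ry": 0, "rz": 0}, {"tx": 0, "ty": 0, "tz": 0, "rx": 0, "ry": 0, "rz": 0}, {"tx": 0, "ty": 0, "tz": 0, "rx": 0, "ry": 0, "rz": 0}, {"tx": 0, "ty": 0, "tz": 0, "rx": 0, "ry": 0, "rz": 0}, {"tx": 0, "ty": 0, "tz": 0, "rx": 0, "ry": 0, "rz": 0}, {"tx": 0, "ty": 0, "tz": 0, "rx": 0, "ry": 0, "rz": 0}, {"tx": 0, "ty": 0, "tz": 0, "rx": 0, "ry": 0, "rz": 0}, {"tx": 0, "ty": 0, "tz": 0, "rx": 0, "ry": 0, "rz": 0}, {"tx": 0, "ty": 0, "tz": 0, "rx": 0, "ry": 0, "rz": 0}, {"tx": 0, "ty": 0, "tz": 0, "rx": 0, "ry": 0, "rz": 0}, {"tx": 0, "ty": 0, "tz": 0, "rx": 0, "ry": 0, "rz": 0}, {"tx": 0, "ty": 0, "tz": 0, "rx": 0, "ry": 0, "rz": 0}, {"tx": 0, "ty": 0, "tz": 0, "rx": 0, "ry": 0, "rz": 0}, {"tx": 0, "ty": 0, "tz": 0, "rx": 0, "ry": 0, "rz": 0}, {"tx": 0, "ty": 0, "tz": 0, "rx": 0, "ry": 0, "rz": 0}, {"tx": 0, "ty": 0, "tz": 0, "rx": 0, "ry": 0, "rz": 0}, {"tx": 0, "ty": 0, "tz": 0, "rx": 0, "ry": 0, "rz": 0}, {"tx": 0, "ty": 0, "tz": 0, "rx": 0, "ry": 0, "rz": 0}]}}

```text
clock: 35.67
tool_pos: [0.2778, -0.2666, 0.4011]
eef_rot: [0.0, 0.991, -0.132, -0.0]
force: [0.1, 0.6, -0.3]
grip_width: 0.0467
```

```bash
cat >> h.py <<'E'
def hexfit(T,cx,cy,z,g0=None):
    from scipy.optimize import minimize
    u,v=proj(T,[cx,cy,z]); x0,y0=int(u)-13,int(v)-13
    c=T["img"][y0:y0+28,x0:x0+28].astype(float); t=np.clip((c[...,0]-c[...,2])/130,0,1)   # yellowness
    a0=np.zeros((28,28))
    def ren(p,ph):
        a=np.radians(ph)+np.arange(6)*np.pi/3
        uv=np.array([proj(T,[p[0]/1e3+.0156*np.cos(w),p[1]/1e3+.0156*np.sin(w),z]) for w in a])
        m=np.zeros((448,448),np.uint8); cv2.fillPoly(m,[np.round((uv-[x0,y0]+.5)*256-8).astype(np.int32)],255,shift=4)
        return cv2.resize(m,(28,28),interpolation=cv2.INTER_AREA)/255.
    yy,xx=np.mgrid[0:28,0:28]; w=((xx+x0-u)**2+(yy+y0-v)**2<10**2)
    res=[]
    for ph in range(0,60,4):
        r=minimize(lambda p:(w*(ren(p,ph)-t)**2).sum(),[cx*1e3,cy*1e3],method="Nelder-Mead",options=dict(xatol=.05,fatol=.01)); res.append((round(r.fun,2),ph,np.round(r.x,1).tolist()))
    return sorted(res)
E
python3 - <<'E'
from h import *
T=capture("top"); cv2.imwrite("pics/pan_full.png",T["img"][:,:,::-1])
print(hexfit(T,.606,.0257,.108)[:5])
o=bw(.056-.0370,-.043);print("tube guess",o)
f=lambda u,v:atz(T,(305+u/6-.4,130+v/6-.4),.104)[:2]
q=np.array([f(*a) for a in((325,362),(390,380),(352,520),(284,503))]);print(q.mean(0),np.degrees(np.arctan2(*(q[0]-q[3])[::-1])),np.degrees(np.arctan2(*(q[1]-q[2])[::-1])))
t=q.mean(0)
plan([(*t,.17,-14)])
E
```

```text
[(np.float64(45.03), 56, [607.4, 25.4]), (np.float64(45.47), 0, [607.5, 25.5]), (np.float64(45.48), 52, [607.5, 25.3]), (np.float64(45.97), 4, [607.4, 25.8]), (np.float64(46.1), 48, [607.7, 25.4])]
tube guess [ 0.55957931 -0.03187455]
[ 0.55763925 -0.03095736] -15.328892474021517 -14.537705681533689
clk 35.73 tcp [ 0.2778 -0.2666  0.401 ] tip z 0.2150 phi -15.2 grip 46.5 F [ 0.7  0.7 -0.5] q6 0.78
t 0.2085 -0.3006 0.0450  r -0.0 0.0 -1.2  rows>=6
```

Call:
{"method": "jog_arm", "body": {"motion": [{"tx": 0.035, "ty": -0.05, "tz": 0, "rx": 0, "ry": 0, "rz": 0}, {"tx": 0.07, "ty": -0.101, "tz": 0, "rx": 0, "ry": 0, "rz": 0}, {"tx": 0.105, "ty": -0.151, "tz": 0, "rx": 0, "ry": 0, "rz": 0}, {"tx": 0.14, "ty": -0.202, "tz": 0, "rx": 0, "ry": 0, "rz": 0}, {"tx": 0.175, "ty": -0.252, "tz": 0.01, "rx": 0, "ry": 0, "rz": 0}, {"tx": 0.2, "ty": -0.288, "tz": 0.03, "rx": 0, "ry": 0, "rz": 0}, {"tx": 0.21, "ty": -0.3005, "tz": 0.045, "rx": 0, "ry": 0, "rz": 0}, {"tx": 0.21, "ty": -0.3005, "tz": 0.045, "rx": 0, "ry": 0, "rz": 0}, {"tx": 0.21, "ty": -0.3005, "tz": 0.045, "rx": 0, "ry": 0, "rz": 0}]}}

```text
clock: 36.85
tool_pos: [0.5584, -0.0325, 0.3565]
eef_rot: [0.0, 0.991, -0.132, -0.0]
force: [0.7, -0.7, 0.7]
grip_width: 0.0464
```

Run:
```python
from h import *
S=capture("scene"); crop(S,230,120,470,290,3.2,"b1"); 
plan([(.559,-.0318,.083,-15)])
```

```text
clk 36.90 tcp [ 0.5584 -0.0326  0.3569] tip z 0.1709 phi -15.2 grip 46.4 F [-0.3 -0.1 -0.2] q6 1.58
t 0.0003 -0.0010 0.0879  r 0.0 -0.0 -0.2  rows>=2
```

View pics/b1.png

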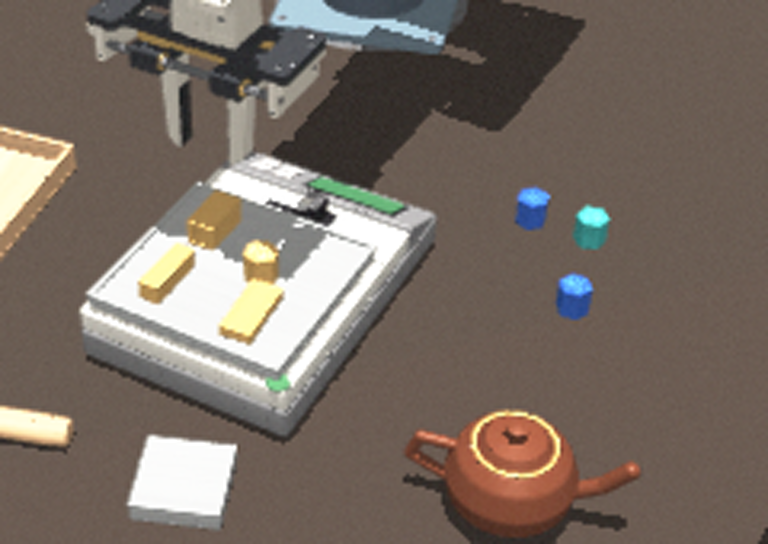

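Call:
{"method": "jog_arm", "body": {"motion": [{"tx": 0, "ty": -0.001, "tz": 0.04, "rx": 0, "ry": 0, "rz": 0}, {"tx": 0, "ty": -0.001, "tz": 0.07, "rx": 0, "ry": 0, "rz": 0}, {"tx": 0, "ty": -0.001, "tz": 0.083, "rx": 0, "ry": 0, "rz": 0}, {"tx": 0, "ty": -0.001, "tz": 0.0865, "rx": 0, "ry": 0, "rz": 0}, {"tx": 0, "ty": -0.001, "tz": 0.0865, "rx": 0, "ry": 0, "rz": 0}]}}

```text
clock: 37.52
tool_pos: [0.5597, -0.0309, 0.2706]
eef_rot: [0.0, 0.991, -0.132, 0.001]
force: [-0.1, -0.3, -0.2]
grip_width: 0.0464
```

Call:
{"method": "jog_arm", "body": {"motion": [{"tx": 0, "ty": 0, "tz": 0, "rx": 0, "ry": 0, "rz": 0}, {"tx": 0, "ty": 0, "tz": 0, "rx": 0, "ry": 0, "rz": 0}, {"tx": 0, "ty": 0, "tz": 0, "rx": 0, "ry": 0, "rz": 0}, {"tx": 0, "ty": 0, "tz": 0, "rx": 0, "ry": 0, "rz": 0}, {"tx": 0, "ty": 0, "tz": 0, "rx": 0, "ry": 0, "rz": 0}], "jaw": 1}}

```text
clock: 38.15
tool_pos: [0.5595, -0.0306, 0.2702]
eef_rot: [0.0, 0.991, -0.132, 0.001]
force: [-1.4, 0.0, 6.1]
grip_width: 0.0255
```

```bash
cat >> h.py <<'E'
TR=np.array([.5037,-.3258,np.radians(-7)])
def tw(x,y):
    return rz(TR[2])@np.array([x,y])+TR[:2]
E
python3 - <<'E'
from h import *
a=tw(-.05,-.037); print(a)
plan([(*a,.16,83),(*a,.015,83)])
E
```

```text
[ 0.44956353 -0.35643074]
clk 38.15 tcp [ 0.5595 -0.0306  0.2702] tip z 0.0842 phi -15.2 grip 25.5 F [-1.4  0.   6.1] q6 1.58
t -0.0209 0.3433 -0.0758  r 0.1 -0.0 -98.2  rows>=10
t -0.0210 0.3433 0.0692  r 0.1 -0.0 -98.2  rows>=10
```

Call:
{"method": "jog_arm", "body": {"motion": [{"tx": 0, "ty": 0, "tz": -0.03, "rx": 0, "ry": 0, "rz": 0}, {"tx": 0, "ty": 0, "tz": -0.076, "rx": 0, "ry": 0, "rz": 0}, {"tx": -0.002, "ty": 0.04, "tz": -0.076, "rx": 0, "ry": 0, "rz": -10}, {"tx": -0.005, "ty": 0.085, "tz": -0.076, "rx": 0, "ry": 0, "rz": -20}, {"tx": -0.008, "ty": 0.13, "tz": -0.076, "rx": 0, "ry": 0, "rz": -30}, {"tx": -0.011, "ty": 0.18, "tz": -0.076, "rx": 0, "ry": 0, "rz": -40}, {"tx": -0.014, "ty": 0.23, "tz": -0.076, "rx": 0, "ry": 0, "rz": -50}, {"tx": -0.017, "ty": 0.275, "tz": -0.076, "rx": 0, "ry": 0, "rz": -60}, {"tx": -0.02, "ty": 0.315, "tz": -0.06, "rx": 0, "ry": 0, "rz": -70}, {"tx": -0.021, "ty": 0.343, "tz": -0.04, "rx": 0, "ry": 0, "rz": -80}, {"tx": -0.021, "ty": 0.343, "tz": -0.02, "rx": 0, "ry": 0, "rz": -90}, {"tx": -0.021, "ty": 0.343, "tz": -0.01, "rx": 0, "ry": 0, "rz": -98.2}, {"tx": -0.021, "ty": 0.343, "tz": 0, "rx": 0, "ry": 0, "rz": -98.2}, {"tx": -0.021, "ty": 0.343, "tz": 0, "rx": 0, "ry": 0, "rz": -98.2}]}}

```text
clock: 39.9
tool_pos: [0.4492, -0.3557, 0.2685]
eef_rot: [-0.001, 0.75, 0.662, 0.0]
force: [-0.9, 0.7, -2.1]
grip_width: 0.0257
```

Run:
```python
from h import *
S=capture("scene"); T=capture("top"); crop(S,150,120,390,290,3.2,"b2");crop(T,400,130,580,310,3,"b2t") 
a=tw(-.05,-.037)
plan([(*a,.013,83)])
```

```text
clk 40.00 tcp [ 0.4495 -0.356   0.2697] tip z 0.0837 phi 83.0 grip 25.4 F [ 0.4  0.7 -1.8] q6 -0.74
t -0.0004 0.0001 0.0707  r 0.0 0.0 -0.0  rows>=2
```

View pics/b2.png

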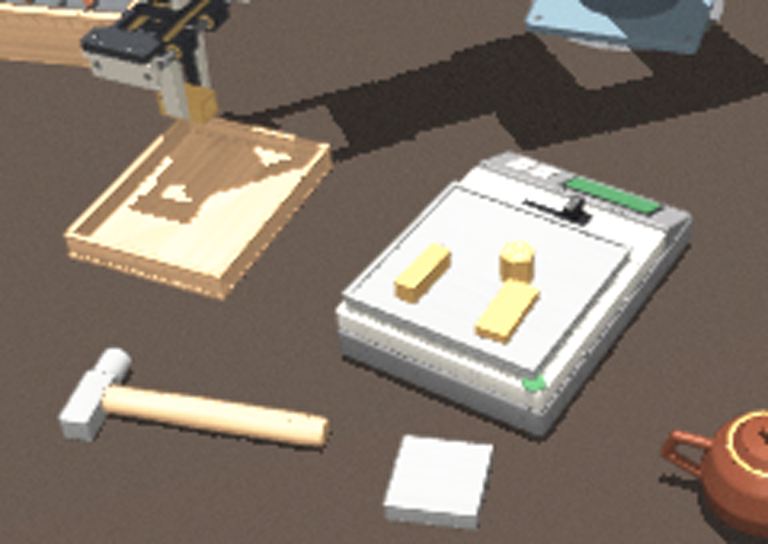

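View pics/b2t.png

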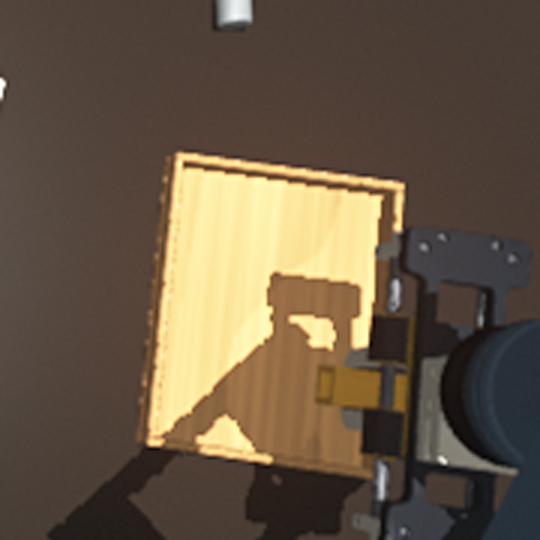

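Call:
{"method": "jog_arm", "body": {"motion": [{"tx": 0, "ty": 0, "tz": 0.04, "rx": 0, "ry": 0, "rz": 0}, {"tx": 0, "ty": 0, "tz": 0.06, "rx": 0, "ry": 0, "rz": 0}, {"tx": 0, "ty": 0, "tz": 0.068, "rx": 0, "ry": 0, "rz": 0}, {"tx": 0, "ty": 0, "tz": 0.0705, "rx": 0, "ry": 0, "rz": 0}, {"tx": 0, "ty": 0, "tz": 0.0705, "rx": 0, "ry": 0, "rz": 0}]}}

```text
clock: 40.62
tool_pos: [0.4497, -0.3563, 0.1999]
eef_rot: [0.001, 0.749, 0.663, -0.0]
force: [0.8, -0.2, -1.0]
grip_width: 0.0258
```

Call:
{"method": "jog_arm", "body": {"motion": [{"tx": 0, "ty": 0, "tz": 0, "rx": 0, "ry": 0, "rz": 0}, {"tx": 0, "ty": 0, "tz": 0, "rx": 0, "ry": 0, "rz": 0}, {"tx": 0, "ty": 0, "tz": 0, "rx": 0, "ry": 0, "rz": 0}, {"tx": 0, "ty": 0, "tz": -0.03, "rx": 0, "ry": 0, "rz": 0}, {"tx": 0, "ty": 0, "tz": -0.08, "rx": 0, "ry": 0, "rz": 0}, {"tx": 0, "ty": 0, "tz": -0.13, "rx": 0, "ry": 0, "rz": 0}, {"tx": 0, "ty": 0, "tz": -0.155, "rx": 0, "ry": 0, "rz": 0}], "jaw": 0.0}}

```text
clock: 41.5
tool_pos: [0.4497, -0.3563, 0.3575]
eef_rot: [0.002, 0.749, 0.663, -0.0]
force: [0.1, -1.3, -0.7]
grip_width: 0.0465
```

Run:
```python
from h import *
S=capture("scene"); T=capture("top"); crop(S,150,120,390,290,3.2,"b3")
for c,a,r,b in boxes(T,(285,140,395,240)):
    q=np.array([atz(T,x,.098)[:2] for x in b]);e=[q[1]-q[0],q[2]-q[1]];e=max(e,key=np.linalg.norm)
    print("T",np.round(c,1),a,np.round(atz(T,c,.098),4),np.degrees(np.arctan2(e[1],e[0])))
plan([(.6327,-.0515,.16,-15)])
```

```text
T [332.8 161.4] 504 [0.6466 0.0291 0.098 ] -1.7243504264327494
T [370.9 168.2] 254 [ 0.633  -0.0515  0.098 ] -16.62818171814294
clk 41.60 tcp [ 0.4499 -0.3566  0.3576] tip z 0.1716 phi 83.0 grip 46.4 F [-0.   0.7 -0.5] q6 -0.74
t 0.3251 0.1444 0.0108  r 0.5 -0.1 98.0  rows>=10
```

View pics/b3.png

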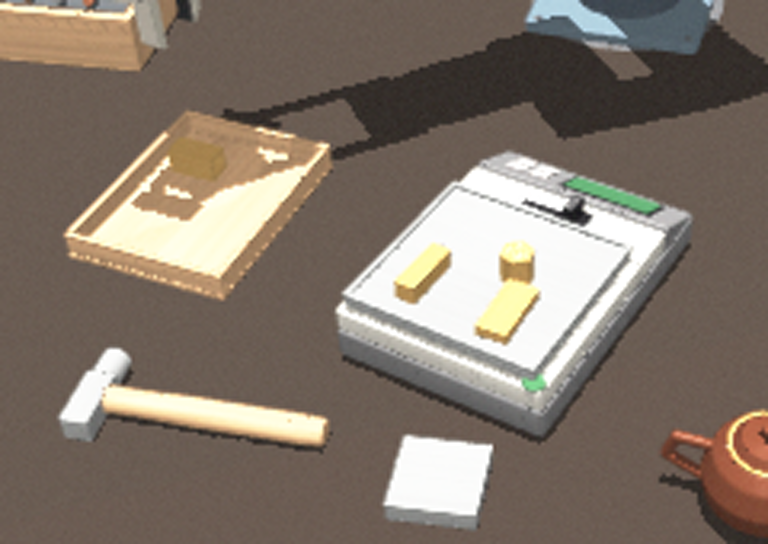

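Call:
{"method": "jog_arm", "body": {"motion": [{"tx": 0.032, "ty": 0.014, "tz": 0, "rx": 0, "ry": 0, "rz": 10}, {"tx": 0.066, "ty": 0.029, "tz": 0, "rx": 0, "ry": 0, "rz": 20}, {"tx": 0.1, "ty": 0.044, "tz": 0, "rx": 0, "ry": 0, "rz": 30}, {"tx": 0.135, "ty": 0.06, "tz": 0, "rx": 0, "ry": 0, "rz": 40}, {"tx": 0.17, "ty": 0.075, "tz": 0, "rx": 0, "ry": 0, "rz": 50}, {"tx": 0.205, "ty": 0.091, "tz": 0, "rx": 0, "ry": 0, "rz": 60}, {"tx": 0.24, "ty": 0.107, "tz": 0, "rx": 0, "ry": 0, "rz": 70}, {"tx": 0.275, "ty": 0.122, "tz": 0, "rx": 0, "ry": 0, "rz": 80}, {"tx": 0.305, "ty": 0.135, "tz": 0.005, "rx": 0, "ry": 0, "rz": 90}, {"tx": 0.325, "ty": 0.1445, "tz": 0.01, "rx": 0, "ry": 0, "rz": 98}, {"tx": 0.325, "ty": 0.1445, "tz": 0.01, "rx": 0.4, "ry": 0, "rz": 98}, {"tx": 0.325, "ty": 0.1445, "tz": 0.01, "rx": 0.4, "ry": 0, "rz": 98}, {"tx": 0.325, "ty": 0.1445, "tz": 0.01, "rx": 0.4, "ry": 0, "rz": 98}]}}

```text
clock: 43.22
tool_pos: [0.6318, -0.052, 0.3439]
eef_rot: [-0.002, 0.992, -0.13, -0.002]
force: [0.1, -0.8, 0.4]
grip_width: 0.0469
```

Run:
```python
from h import *
S=capture("scene"); crop(S,150,120,390,290,3.2,"b4")
plan([(.6328,-.0516,.0845,-15.5)])
```

```text
clk 43.27 tcp [ 0.6319 -0.052   0.3441] tip z 0.1581 phi -15.0 grip 46.5 F [ 0.3 -0.6 -0.4] q6 1.57
t 0.0011 -0.0003 0.0736  r -0.2 0.3 0.5  rows>=2
```

View pics/b4.png

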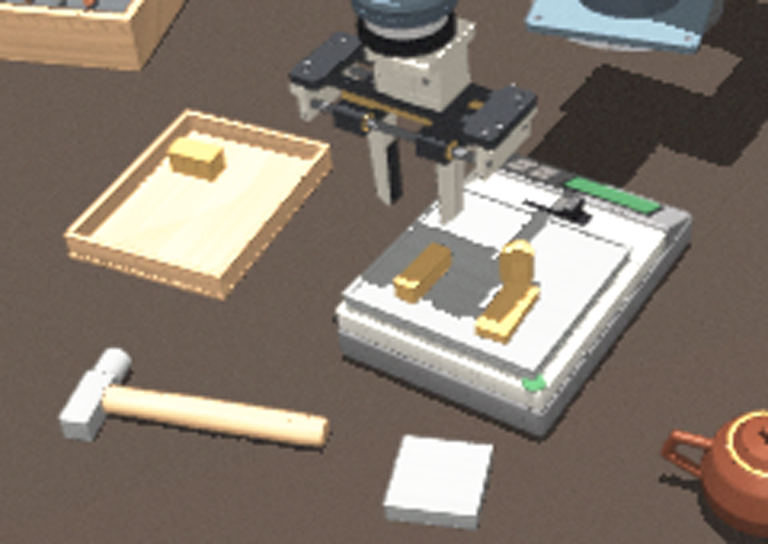

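Call:
{"method": "jog_arm", "body": {"motion": [{"tx": 0.001, "ty": 0, "tz": 0.04, "rx": -0.2, "ry": 0.3, "rz": 0.5}, {"tx": 0.001, "ty": 0, "tz": 0.06, "rx": -0.2, "ry": 0.3, "rz": 0.5}, {"tx": 0.001, "ty": 0, "tz": 0.07, "rx": -0.2, "ry": 0.3, "rz": 0.5}, {"tx": 0.001, "ty": 0, "tz": 0.0735, "rx": -0.2, "ry": 0.3, "rz": 0.5}, {"tx": 0.001, "ty": 0, "tz": 0.0735, "rx": -0.2, "ry": 0.3, "rz": 0.5}]}}

```text
clock: 43.9
tool_pos: [0.6332, -0.0511, 0.2713]
eef_rot: [-0.0, 0.991, -0.135, 0.001]
force: [-0.4, -0.4, -0.0]
grip_width: 0.0465
```

Call:
{"method": "jog_arm", "body": {"motion": [{"tx": 0, "ty": 0, "tz": 0, "rx": 0, "ry": 0, "rz": 0}, {"tx": 0, "ty": 0, "tz": 0, "rx": 0, "ry": 0, "rz": 0}, {"tx": 0, "ty": 0, "tz": 0, "rx": 0, "ry": 0, "rz": 0}, {"tx": 0, "ty": 0, "tz": 0, "rx": 0, "ry": 0, "rz": 0}, {"tx": 0, "ty": 0, "tz": 0, "rx": 0, "ry": 0, "rz": 0}], "jaw": 1}}

```text
clock: 44.52
tool_pos: [0.633, -0.0509, 0.2709]
eef_rot: [-0.0, 0.991, -0.134, 0.001]
force: [-0.5, -1.2, 3.1]
grip_width: 0.0193
```

Run:
```python
from h import *
a=tw(.05,-.037); print(a)
plan([(*a,.16,83),(*a,.015,83)])
```

```text
[ 0.54881814 -0.36861767]
clk 44.52 tcp [ 0.633  -0.0509  0.2709] tip z 0.0849 phi -15.5 grip 19.3 F [-0.5 -1.2  3.1] q6 1.58
t 0.0036 0.3286 -0.0752  r 0.0 -0.1 -98.5  rows>=10
t 0.0035 0.3286 0.0698  r 0.0 -0.1 -98.5  rows>=10
```

Call:
{"method": "jog_arm", "body": {"motion": [{"tx": 0, "ty": 0, "tz": -0.03, "rx": 0, "ry": 0, "rz": 0}, {"tx": 0, "ty": 0, "tz": -0.075, "rx": 0, "ry": 0, "rz": 0}, {"tx": 0, "ty": 0.035, "tz": -0.075, "rx": 0, "ry": 0, "rz": -10}, {"tx": 0.001, "ty": 0.075, "tz": -0.075, "rx": 0, "ry": 0, "rz": -20}, {"tx": 0.001, "ty": 0.12, "tz": -0.075, "rx": 0, "ry": 0, "rz": -30}, {"tx": 0.002, "ty": 0.165, "tz": -0.075, "rx": 0, "ry": 0, "rz": -40}, {"tx": 0.002, "ty": 0.21, "tz": -0.075, "rx": 0, "ry": 0, "rz": -50}, {"tx": 0.003, "ty": 0.255, "tz": -0.075, "rx": 0, "ry": 0, "rz": -60}, {"tx": 0.003, "ty": 0.3, "tz": -0.06, "rx": 0, "ry": 0, "rz": -70}, {"tx": 0.0035, "ty": 0.3285, "tz": -0.04, "rx": 0, "ry": 0, "rz": -80}, {"tx": 0.0035, "ty": 0.3285, "tz": -0.02, "rx": 0, "ry": 0, "rz": -90}, {"tx": 0.0035, "ty": 0.3285, "tz": -0.01, "rx": 0, "ry": 0, "rz": -98.5}, {"tx": 0.0035, "ty": 0.3285, "tz": 0, "rx": 0, "ry": 0, "rz": -98.5}, {"tx": 0.0035, "ty": 0.3285, "tz": 0, "rx": 0, "ry": 0, "rz": -98.5}]}}

```text
clock: 46.28
tool_pos: [0.5485, -0.3679, 0.2691]
eef_rot: [-0.001, 0.75, 0.662, 0.0]
force: [-0.5, 0.2, -2.3]
grip_width: 0.0195
```

Run:
```python
from h import *
S=capture("scene"); crop(S,150,120,390,290,3.2,"b5")
a=tw(.05,-.037)
plan([(*a,.0139,83)])
```

```text
clk 46.33 tcp [ 0.5488 -0.3681  0.27  ] tip z 0.0840 phi 82.9 grip 19.5 F [-0.1  0.1 -2.9] q6 -0.64
t -0.0005 0.0001 0.0701  r -0.0 -0.1 -0.1  rows>=2
```

View pics/b5.png

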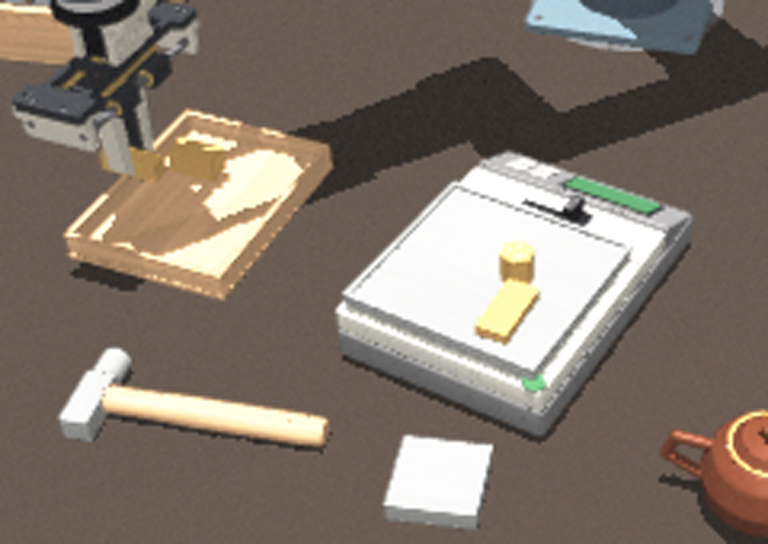

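Call:
{"method": "jog_arm", "body": {"motion": [{"tx": 0, "ty": 0, "tz": 0.04, "rx": 0, "ry": 0, "rz": 0}, {"tx": 0, "ty": 0, "tz": 0.06, "rx": 0, "ry": 0, "rz": 0}, {"tx": 0, "ty": 0, "tz": 0.067, "rx": 0, "ry": 0, "rz": 0}, {"tx": 0, "ty": 0, "tz": 0.07, "rx": 0, "ry": 0, "rz": 0}, {"tx": 0, "ty": 0, "tz": 0.07, "rx": 0, "ry": 0, "rz": 0}]}}

```text
clock: 46.95
tool_pos: [0.5491, -0.3686, 0.2014]
eef_rot: [0.001, 0.749, 0.663, 0.0]
force: [-0.1, -1.2, -2.5]
grip_width: 0.0196
```

Call:
{"method": "jog_arm", "body": {"motion": [{"tx": 0, "ty": 0, "tz": 0, "rx": 0, "ry": 0, "rz": 0}, {"tx": 0, "ty": 0, "tz": 0, "rx": 0, "ry": 0, "rz": 0}, {"tx": 0, "ty": 0, "tz": 0, "rx": 0, "ry": 0, "rz": 0}, {"tx": 0, "ty": 0, "tz": -0.03, "rx": 0, "ry": 0, "rz": 0}, {"tx": 0, "ty": 0, "tz": -0.08, "rx": 0, "ry": 0, "rz": 0}, {"tx": 0, "ty": 0, "tz": -0.13, "rx": 0, "ry": 0, "rz": 0}, {"tx": 0, "ty": 0, "tz": -0.155, "rx": 0, "ry": 0, "rz": 0}], "jaw": 0.05}}

```text
clock: 47.82
tool_pos: [0.549, -0.3687, 0.3593]
eef_rot: [0.003, 0.749, 0.663, 0.001]
force: [1.2, 0.2, 0.3]
grip_width: 0.0442
```

Run:
```python
from h import *
S=capture("scene"); T=capture("top"); crop(S,150,120,390,290,3.2,"b6"); crop(T,300,130,360,200,9,"b6t")
print(hexfit(T,.606,.0257,.108)[:5])
plan([(.607,.0256,.17,0)])
```

```text
[(np.float64(46.59), 56, [607.2, 25.2]), (np.float64(46.82), 0, [607.3, 25.3]), (np.float64(46.84), 52, [607.6, 25.4]), (np.float64(47.52), 4, [607.3, 25.5]), (np.float64(47.54), 48, [607.5, 25.3])]
clk 47.92 tcp [ 0.5492 -0.3689  0.3596] tip z 0.1736 phi 83.0 grip 44.2 F [ 0.1 -0.8 -0.2] q6 -0.64
t 0.3986 0.0096 0.0021  r 0.5 -0.1 83.0  rows>=8
```

View pics/b6.png

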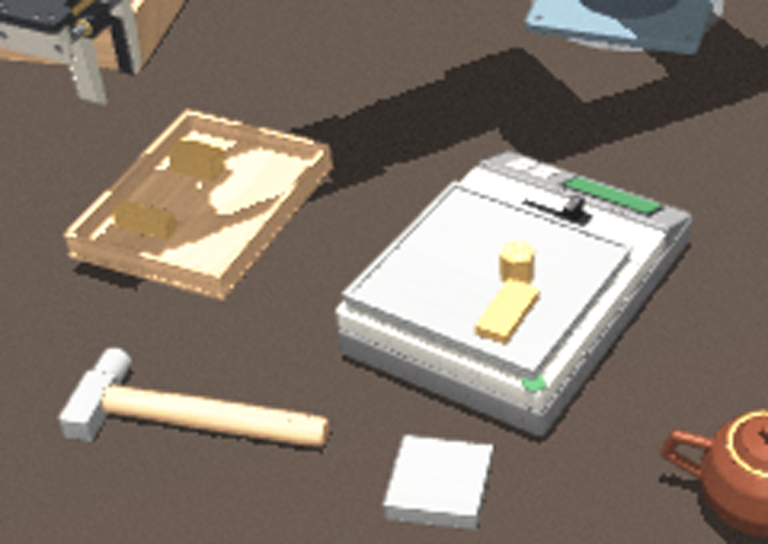

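View pics/b6t.png

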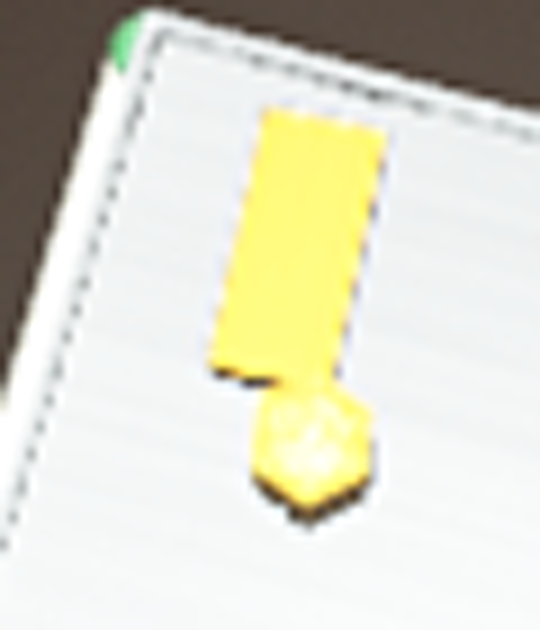

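Call:
{"method": "jog_arm", "body": {"motion": [{"tx": 0.04, "ty": 0.001, "tz": 0, "rx": 0, "ry": 0, "rz": 8}, {"tx": 0.085, "ty": 0.003, "tz": 0, "rx": 0, "ry": 0, "rz": 17}, {"tx": 0.13, "ty": 0.004, "tz": 0, "rx": 0, "ry": 0, "rz": 26}, {"tx": 0.175, "ty": 0.005, "tz": 0, "rx": 0, "ry": 0, "rz": 36}, {"tx": 0.22, "ty": 0.006, "tz": 0, "rx": 0, "ry": 0, "rz": 46}, {"tx": 0.265, "ty": 0.006, "tz": 0, "rx": 0, "ry": 0, "rz": 56}, {"tx": 0.31, "ty": 0.006, "tz": 0, "rx": 0, "ry": 0, "rz": 66}, {"tx": 0.35, "ty": 0.006, "tz": 0, "rx": 0, "ry": 0, "rz": 75}, {"tx": 0.38, "ty": 0.006, "tz": 0, "rx": 0, "ry": 0, "rz": 83}, {"tx": 0.398, "ty": 0.006, "tz": 0, "rx": 0, "ry": 0, "rz": 86}, {"tx": 0.398, "ty": 0.006, "tz": 0, "rx": 0, "ry": 0, "rz": 86}, {"tx": 0.398, "ty": 0.006, "tz": 0, "rx": 0, "ry": 0, "rz": 86}, {"tx": 0.398, "ty": 0.006, "tz": 0, "rx": 0, "ry": 0, "rz": 86}], "jaw": 0}}

```text
clock: 49.55
tool_pos: [0.6028, 0.0249, 0.3552]
eef_rot: [-0.0, 1.0, -0.026, 0.0]
force: [-0.2, -0.4, -0.1]
grip_width: 0.0467
```

Run:
```python
from h import *
S=capture("scene"); crop(S,150,120,390,290,3.2,"b7")
plan([(.604,.0255,.086,-3)])
```

```text
clk 49.60 tcp [0.6028 0.025  0.3553] tip z 0.1693 phi -3.0 grip 46.4 F [0.3 0.3 0.3] q6 1.48
t 0.0011 -0.0006 0.0833  r -0.0 -0.0 -0.0  rows>=2
```

View pics/b7.png

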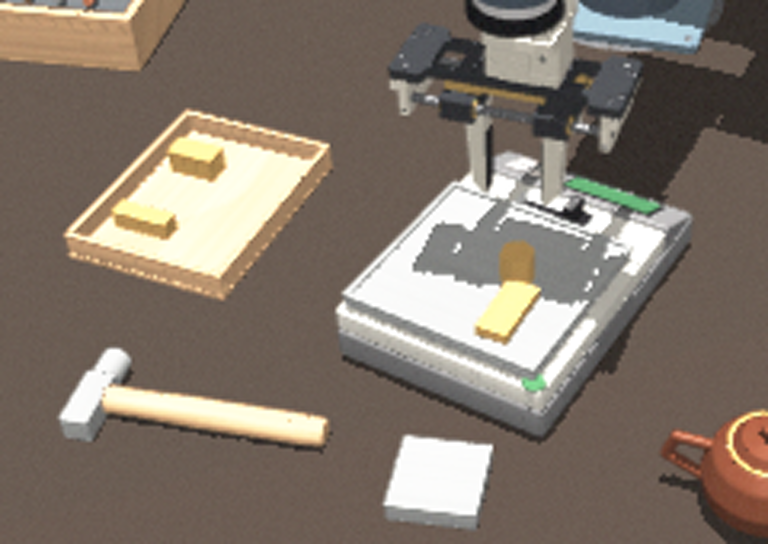

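Call:
{"method": "jog_arm", "body": {"motion": [{"tx": 0.001, "ty": -0.0005, "tz": 0.04, "rx": 0, "ry": 0, "rz": 0}, {"tx": 0.001, "ty": -0.0005, "tz": 0.065, "rx": 0, "ry": 0, "rz": 0}, {"tx": 0.001, "ty": -0.0005, "tz": 0.08, "rx": 0, "ry": 0, "rz": 0}, {"tx": 0.001, "ty": -0.0005, "tz": 0.083, "rx": 0, "ry": 0, "rz": 0}, {"tx": 0.001, "ty": -0.0005, "tz": 0.083, "rx": 0, "ry": 0, "rz": 0}]}}

```text
clock: 50.22
tool_pos: [0.6043, 0.0262, 0.2733]
eef_rot: [-0.0, 1.0, -0.026, 0.001]
force: [-0.1, -0.2, -0.9]
grip_width: 0.0467
```

Call:
{"method": "jog_arm", "body": {"motion": [{"tx": 0, "ty": 0, "tz": 0, "rx": 0, "ry": 0, "rz": 0}, {"tx": 0, "ty": 0, "tz": 0, "rx": 0, "ry": 0, "rz": 0}, {"tx": 0, "ty": 0, "tz": 0, "rx": 0, "ry": 0, "rz": 0}, {"tx": 0, "ty": 0, "tz": 0, "rx": 0, "ry": 0, "rz": 0}, {"tx": 0, "ty": 0, "tz": 0, "rx": 0, "ry": 0, "rz": 0}], "jaw": 1}}

```text
clock: 50.85
tool_pos: [0.6041, 0.0263, 0.2733]
eef_rot: [-0.0, 1.0, -0.026, 0.001]
force: [-0.1, -0.5, 5.5]
grip_width: 0.0264
```

Run:
```python
from h import *
a=tw(-.05,.037); print(a)
plan([(*a,.16,83),(*a,.015,83)])
```

```text
[ 0.45858186 -0.28298233]
clk 50.85 tcp [0.6041 0.0263 0.2733] tip z 0.0873 phi -3.0 grip 26.4 F [-0.1 -0.5  5.5] q6 1.48
t -0.1293 0.3164 -0.0730  r 0.1 -0.1 -86.0  rows>=9
t -0.1295 0.3164 0.0720  r 0.1 -0.1 -86.0  rows>=9
```

Call:
{"method": "jog_arm", "body": {"motion": [{"tx": 0, "ty": 0, "tz": -0.03, "rx": 0, "ry": 0, "rz": 0}, {"tx": 0, "ty": 0, "tz": -0.073, "rx": 0, "ry": 0, "rz": 0}, {"tx": -0.012, "ty": 0.03, "tz": -0.073, "rx": 0, "ry": 0, "rz": -8}, {"tx": -0.03, "ty": 0.073, "tz": -0.073, "rx": 0, "ry": 0, "rz": -17}, {"tx": -0.048, "ty": 0.117, "tz": -0.073, "rx": 0, "ry": 0, "rz": -26}, {"tx": -0.066, "ty": 0.161, "tz": -0.073, "rx": 0, "ry": 0, "rz": -35}, {"tx": -0.084, "ty": 0.205, "tz": -0.073, "rx": 0, "ry": 0, "rz": -45}, {"tx": -0.102, "ty": 0.249, "tz": -0.073, "rx": 0, "ry": 0, "rz": -55}, {"tx": -0.118, "ty": 0.288, "tz": -0.06, "rx": 0, "ry": 0, "rz": -65}, {"tx": -0.1295, "ty": 0.3165, "tz": -0.04, "rx": 0, "ry": 0, "rz": -75}, {"tx": -0.1295, "ty": 0.3165, "tz": -0.02, "rx": 0, "ry": 0, "rz": -86}, {"tx": -0.1295, "ty": 0.3165, "tz": 0, "rx": 0, "ry": 0, "rz": -86}, {"tx": -0.1295, "ty": 0.3165, "tz": 0, "rx": 0, "ry": 0, "rz": -86}, {"tx": -0.1295, "ty": 0.3165, "tz": 0, "rx": 0, "ry": 0, "rz": -86}]}}

```text
clock: 52.6
tool_pos: [0.4584, -0.283, 0.2726]
eef_rot: [0.0, 0.749, 0.663, 0.0]
force: [-0.5, 0.1, -1.7]
grip_width: 0.0266
```

Run:
```python
from h import *
S=capture("scene"); crop(S,150,120,390,290,3.2,"b8")
a=tw(-.05,.037)
plan([(*a,.0163,83)])
```

```text
clk 52.65 tcp [ 0.4586 -0.283   0.273 ] tip z 0.0870 phi 83.0 grip 26.8 F [ 0.5  0.1 -2.1] q6 -0.64
t 0.0001 -0.0001 0.0707  r 0.1 0.0 0.0  rows>=2
```

View pics/b8.png

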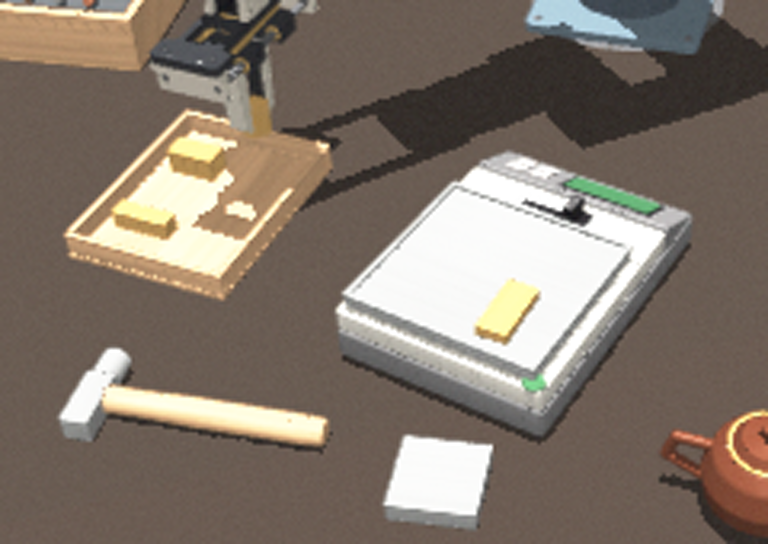

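Call:
{"method": "jog_arm", "body": {"motion": [{"tx": 0, "ty": 0, "tz": 0.04, "rx": 0, "ry": 0, "rz": 0}, {"tx": 0, "ty": 0, "tz": 0.06, "rx": 0, "ry": 0, "rz": 0}, {"tx": 0, "ty": 0, "tz": 0.068, "rx": 0, "ry": 0, "rz": 0}, {"tx": 0, "ty": 0, "tz": 0.0705, "rx": 0, "ry": 0, "rz": 0}, {"tx": 0, "ty": 0, "tz": 0.0705, "rx": 0, "ry": 0, "rz": 0}]}}

```text
clock: 53.28
tool_pos: [0.4587, -0.2832, 0.2027]
eef_rot: [0.001, 0.749, 0.663, 0.0]
force: [0.6, -0.2, -1.1]
grip_width: 0.0267
```

Call:
{"method": "jog_arm", "body": {"motion": [{"tx": 0, "ty": 0, "tz": 0, "rx": 0, "ry": 0, "rz": 0}, {"tx": 0, "ty": 0, "tz": 0, "rx": 0, "ry": 0, "rz": 0}, {"tx": 0, "ty": 0, "tz": 0, "rx": 0, "ry": 0, "rz": 0}, {"tx": 0, "ty": 0, "tz": -0.03, "rx": 0, "ry": 0, "rz": 0}, {"tx": 0, "ty": 0, "tz": -0.08, "rx": 0, "ry": 0, "rz": 0}, {"tx": 0, "ty": 0, "tz": -0.13, "rx": 0, "ry": 0, "rz": 0}, {"tx": 0, "ty": 0, "tz": -0.155, "rx": 0, "ry": 0, "rz": 0}], "jaw": 0.0}}

```text
clock: 54.15
tool_pos: [0.4585, -0.2833, 0.3601]
eef_rot: [0.002, 0.749, 0.663, 0.001]
force: [0.7, -0.4, 0.3]
grip_width: 0.0466
```

Run:
```python
from h import *
S=capture("scene"); T=capture("top"); crop(S,150,120,390,290,3.2,"b9")
p=None
for c,a,r,b in boxes(T,(285,140,395,240)):
    q=np.array([atz(T,x,.09)[:2] for x in b]);e=[q[1]-q[0],q[2]-q[1]];l=sorted([np.linalg.norm(x) for x in e]);e=max(e,key=np.linalg.norm)
    p=atz(T,c,.09)[:2]; an=np.degrees(np.arctan2(e[1],e[0]))
    print("T",np.round(c,1),a,np.round(p,4),an,l)
pS=[(c,a) for c,a,k in brass(S,(250,150,360,240))]; print(pS)
for c,a in pS: print(tri(T,boxes(T,(285,140,395,240))[0][0],S,c))
plan([(*p,.16,an if abs(an)<90 else an-180 if an>0 else an+180)])
```

```text
T [332.6 157.4] 410 [0.6572 0.03  ] -10.909051532525089 [np.float64(0.029807893565056795), np.float64(0.0649152527213259)]
[(array([308.06976744, 216.        ]), np.int32(172))]
(array([0.6579888 , 0.0302672 , 0.08680613]), np.float64(0.0004900246552017944))
clk 54.25 tcp [ 0.4588 -0.2835  0.3603] tip z 0.1743 phi 83.0 grip 46.6 F [ 0.2 -0.2  0.5] q6 -0.64
t 0.3353 0.1589 0.0141  r 0.4 -0.1 94.0  rows>=9
```

View pics/b9.png

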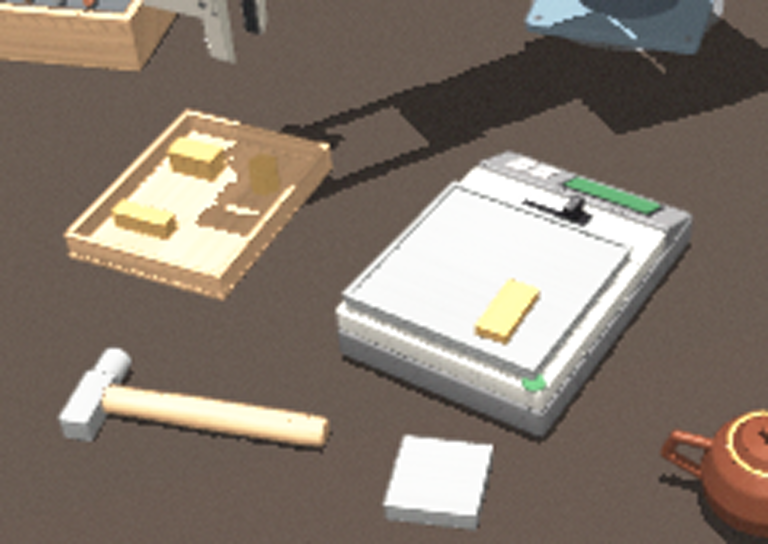

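Call:
{"method": "jog_arm", "body": {"motion": [{"tx": 0.035, "ty": 0.016, "tz": 0, "rx": 0, "ry": 0, "rz": 10}, {"tx": 0.075, "ty": 0.035, "tz": 0, "rx": 0, "ry": 0, "rz": 20}, {"tx": 0.115, "ty": 0.055, "tz": 0, "rx": 0, "ry": 0, "rz": 30}, {"tx": 0.155, "ty": 0.073, "tz": 0, "rx": 0, "ry": 0, "rz": 40}, {"tx": 0.195, "ty": 0.092, "tz": 0, "rx": 0, "ry": 0, "rz": 50}, {"tx": 0.235, "ty": 0.111, "tz": 0, "rx": 0, "ry": 0, "rz": 60}, {"tx": 0.275, "ty": 0.13, "tz": 0, "rx": 0, "ry": 0, "rz": 70}, {"tx": 0.31, "ty": 0.147, "tz": 0.005, "rx": 0, "ry": 0, "rz": 80}, {"tx": 0.3353, "ty": 0.159, "tz": 0.01, "rx": 0.2, "ry": 0, "rz": 88}, {"tx": 0.3353, "ty": 0.159, "tz": 0.014, "rx": 0.3, "ry": 0, "rz": 94}, {"tx": 0.3353, "ty": 0.159, "tz": 0.014, "rx": 0.3, "ry": 0, "rz": 94}, {"tx": 0.3353, "ty": 0.159, "tz": 0.014, "rx": 0.3, "ry": 0, "rz": 94}, {"tx": 0.3353, "ty": 0.159, "tz": 0.014, "rx": 0.3, "ry": 0, "rz": 94}], "jaw": -0.08}}

```text
clock: 55.88
tool_pos: [0.6566, 0.0301, 0.3431]
eef_rot: [-0.002, 0.995, -0.095, -0.001]
force: [-0.2, 0.0, 0.0]
grip_width: 0.0505
```

Run:
```python
from h import *
S=capture("scene"); crop(S,150,120,390,290,3.2,"b10")
plan([(.6575,.0301,.0825,-10.9)])
```

```text
clk 55.92 tcp [0.6566 0.0301 0.3433] tip z 0.1573 phi -10.9 grip 50.2 F [ 0.2 -0.   0.5] q6 1.64
t 0.0011 0.0001 0.0748  r -0.2 0.1 -0.0  rows>=2
```

View pics/b10.png

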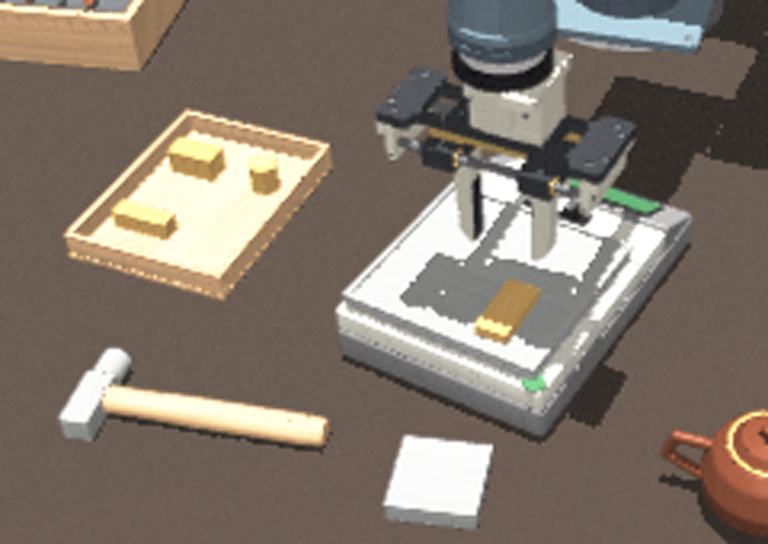

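Call:
{"method": "jog_arm", "body": {"motion": [{"tx": 0.0005, "ty": 0, "tz": 0.04, "rx": -0.2, "ry": 0.1, "rz": 0}, {"tx": 0.0005, "ty": 0, "tz": 0.06, "rx": -0.2, "ry": 0.1, "rz": 0}, {"tx": 0.0005, "ty": 0, "tz": 0.07, "rx": -0.2, "ry": 0.1, "rz": 0}, {"tx": 0.0005, "ty": 0, "tz": 0.0745, "rx": -0.2, "ry": 0.1, "rz": 0}, {"tx": 0.0005, "ty": 0, "tz": 0.0745, "rx": -0.2, "ry": 0.1, "rz": 0}]}}

```text
clock: 56.55
tool_pos: [0.6572, 0.0306, 0.2692]
eef_rot: [-0.0, 0.995, -0.096, -0.0]
force: [0.1, -0.3, -0.3]
grip_width: 0.0499
```

Call:
{"method": "jog_arm", "body": {"motion": [{"tx": 0, "ty": 0, "tz": 0, "rx": 0, "ry": 0, "rz": 0}, {"tx": 0, "ty": 0, "tz": 0, "rx": 0, "ry": 0, "rz": 0}, {"tx": 0, "ty": 0, "tz": 0, "rx": 0, "ry": 0, "rz": 0}, {"tx": 0, "ty": 0, "tz": 0, "rx": 0, "ry": 0, "rz": 0}, {"tx": 0, "ty": 0, "tz": 0, "rx": 0, "ry": 0, "rz": 0}], "jaw": 1}}

```text
clock: 57.18
tool_pos: [0.6571, 0.0307, 0.2692]
eef_rot: [-0.0, 0.995, -0.096, -0.0]
force: [0.5, -0.7, 4.9]
grip_width: 0.0294
```

Run:
```python
from h import *
a=tw(.05,.037); print(a)
plan([(*a,.16,83),(*a,.015,83)])
```

```text
[ 0.55783647 -0.29516926]
clk 57.17 tcp [0.6571 0.0307 0.2692] tip z 0.0832 phi -11.0 grip 29.4 F [ 0.5 -0.7  4.9] q6 1.64
t -0.0355 0.3388 -0.0768  r -0.0 0.0 -94.0  rows>=9
t -0.0355 0.3388 0.0682  r -0.0 0.0 -94.0  rows>=9
```

Call:
{"method": "jog_arm", "body": {"motion": [{"tx": 0, "ty": 0, "tz": -0.03, "rx": 0, "ry": 0, "rz": 0}, {"tx": 0, "ty": 0, "tz": -0.077, "rx": 0, "ry": 0, "rz": 0}, {"tx": -0.003, "ty": 0.03, "tz": -0.077, "rx": 0, "ry": 0, "rz": -8}, {"tx": -0.008, "ty": 0.075, "tz": -0.077, "rx": 0, "ry": 0, "rz": -18}, {"tx": -0.013, "ty": 0.12, "tz": -0.077, "rx": 0, "ry": 0, "rz": -28}, {"tx": -0.017, "ty": 0.165, "tz": -0.077, "rx": 0, "ry": 0, "rz": -38}, {"tx": -0.022, "ty": 0.21, "tz": -0.077, "rx": 0, "ry": 0, "rz": -48}, {"tx": -0.027, "ty": 0.257, "tz": -0.077, "rx": 0, "ry": 0, "rz": -58}, {"tx": -0.032, "ty": 0.303, "tz": -0.06, "rx": 0, "ry": 0, "rz": -68}, {"tx": -0.0355, "ty": 0.3388, "tz": -0.04, "rx": 0, "ry": 0, "rz": -78}, {"tx": -0.0355, "ty": 0.3388, "tz": -0.02, "rx": 0, "ry": 0, "rz": -88}, {"tx": -0.0355, "ty": 0.3388, "tz": 0, "rx": 0, "ry": 0, "rz": -94}, {"tx": -0.0355, "ty": 0.3388, "tz": 0, "rx": 0, "ry": 0, "rz": -94}, {"tx": -0.0355, "ty": 0.3388, "tz": 0, "rx": 0, "ry": 0, "rz": -94}]}}

```text
clock: 58.92
tool_pos: [0.5579, -0.2951, 0.2688]
eef_rot: [-0.0, 0.749, 0.662, -0.0]
force: [-0.8, 0.1, -2.0]
grip_width: 0.0295
```

Run:
```python
from h import *
S=capture("scene"); crop(S,150,120,390,290,3.2,"b11")
a=tw(.05,.037)
plan([(*a,.0122,83)])
```

```text
clk 58.98 tcp [ 0.5581 -0.2951  0.2693] tip z 0.0833 phi 83.0 grip 29.5 F [ 0.2  0.3 -2.3] q6 -0.54
t -0.0001 -0.0002 0.0711  r -0.0 0.0 -0.0  rows>=2
```

View pics/b11.png

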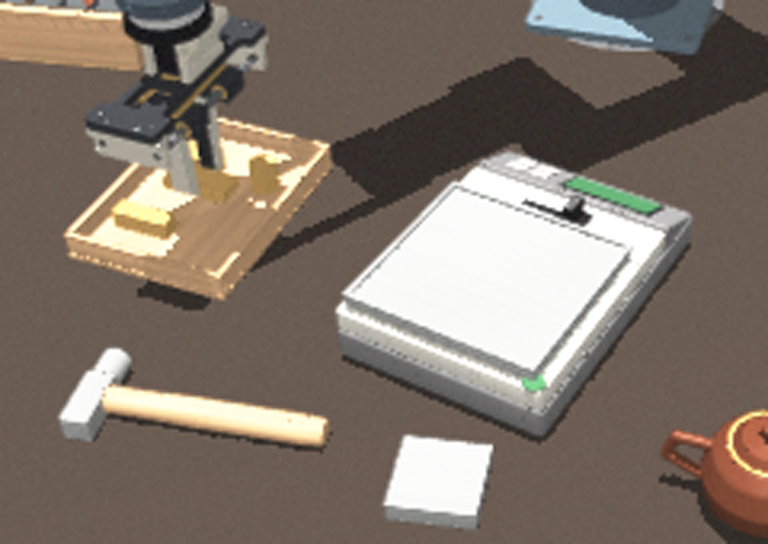

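Call:
{"method": "jog_arm", "body": {"motion": [{"tx": 0, "ty": 0, "tz": 0.04, "rx": 0, "ry": 0, "rz": 0}, {"tx": 0, "ty": 0, "tz": 0.06, "rx": 0, "ry": 0, "rz": 0}, {"tx": 0, "ty": 0, "tz": 0.068, "rx": 0, "ry": 0, "rz": 0}, {"tx": 0, "ty": 0, "tz": 0.071, "rx": 0, "ry": 0, "rz": 0}, {"tx": 0, "ty": 0, "tz": 0.071, "rx": 0, "ry": 0, "rz": 0}]}}

```text
clock: 59.6
tool_pos: [0.5581, -0.2953, 0.1986]
eef_rot: [0.0, 0.749, 0.663, -0.0]
force: [-0.2, 0.1, -2.7]
grip_width: 0.0296
```

Call:
{"method": "jog_arm", "body": {"motion": [{"tx": 0, "ty": 0, "tz": 0, "rx": 0, "ry": 0, "rz": 0}, {"tx": 0, "ty": 0, "tz": 0, "rx": 0, "ry": 0, "rz": 0}, {"tx": 0, "ty": 0, "tz": 0, "rx": 0, "ry": 0, "rz": 0}, {"tx": 0, "ty": 0, "tz": -0.03, "rx": 0, "ry": 0, "rz": 0}, {"tx": 0, "ty": 0, "tz": -0.08, "rx": 0, "ry": 0, "rz": 0}, {"tx": 0, "ty": 0, "tz": -0.13, "rx": 0, "ry": 0, "rz": 0}, {"tx": 0, "ty": 0, "tz": -0.18, "rx": 0, "ry": 0, "rz": 0}], "jaw": -0.01}}

```text
clock: 60.48
tool_pos: [0.5577, -0.295, 0.3794]
eef_rot: [-0.0, 0.749, 0.663, -0.0]
force: [1.0, -0.0, 0.1]
grip_width: 0.0468
```

Run:
```python
from h import *
g=[.4988,.0525]
plan([(*g,.2,-15.2)])
```

```text
clk 60.48 tcp [ 0.5577 -0.295   0.3794] tip z 0.1934 phi 83.0 grip 46.8 F [ 1.  -0.   0.1] q6 -0.54
t 0.3378 -0.1006 -0.0065  r -0.0 0.0 98.2  rows>=10
```

Call:
{"method": "jog_arm", "body": {"motion": [{"tx": 0.034, "ty": -0.01, "tz": 0, "rx": 0, "ry": 0, "rz": 10}, {"tx": 0.07, "ty": -0.021, "tz": 0, "rx": 0, "ry": 0, "rz": 20}, {"tx": 0.11, "ty": -0.033, "tz": 0, "rx": 0, "ry": 0, "rz": 30}, {"tx": 0.15, "ty": -0.045, "tz": 0, "rx": 0, "ry": 0, "rz": 40}, {"tx": 0.19, "ty": -0.057, "tz": 0, "rx": 0, "ry": 0, "rz": 50}, {"tx": 0.23, "ty": -0.068, "tz": 0, "rx": 0, "ry": 0, "rz": 60}, {"tx": 0.27, "ty": -0.08, "tz": 0, "rx": 0, "ry": 0, "rz": 70}, {"tx": 0.305, "ty": -0.091, "tz": 0, "rx": 0, "ry": 0, "rz": 80}, {"tx": 0.33, "ty": -0.098, "tz": 0, "rx": 0, "ry": 0, "rz": 90}, {"tx": 0.3378, "ty": -0.1006, "tz": 0, "rx": 0, "ry": 0, "rz": 98.2}, {"tx": 0.3378, "ty": -0.1006, "tz": 0, "rx": 0, "ry": 0, "rz": 98.2}, {"tx": 0.3378, "ty": -0.1006, "tz": 0, "rx": 0, "ry": 0, "rz": 98.2}, {"tx": 0.3378, "ty": -0.1006, "tz": 0, "rx": 0, "ry": 0, "rz": 98.2}], "jaw": 0.03}}

```text
clock: 62.1
tool_pos: [0.499, 0.0518, 0.3778]
eef_rot: [-0.0, 0.991, -0.132, -0.001]
force: [-0.2, 0.1, -0.5]
grip_width: 0.0452
```

Run:
```python
from h import *
S=capture("scene"); crop(S,150,120,390,290,3.2,"c1")
plan([(.4987,.052,.0705,-15.2)])
```

```text
clk 62.15 tcp [0.499  0.0518 0.3777] tip z 0.1917 phi -15.1 grip 45.2 F [ 0.6 -1.1 -1.1] q6 1.72
t -0.0003 -0.0001 0.1212  r -0.0 0.1 0.1  rows>=2
```

View pics/c1.png

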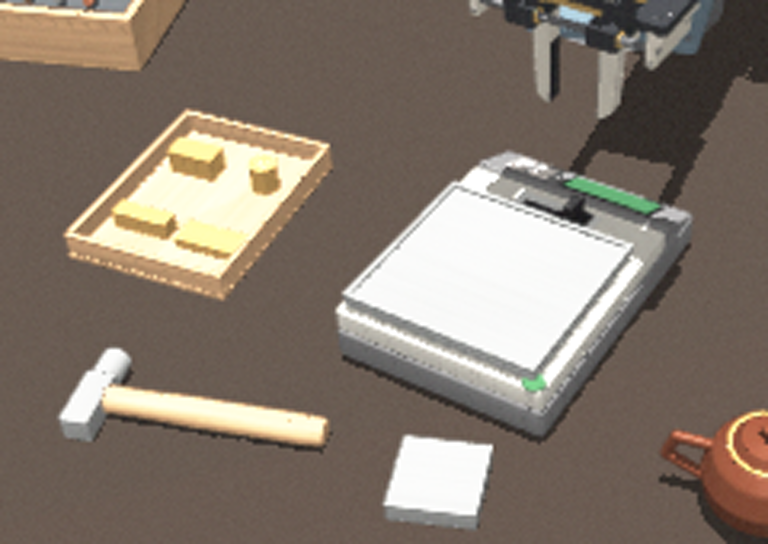

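All four offcuts are lying separately in the tray: tube at (196,157), hex at (264,172), square bar at (145,217) and flat bar at (209,238). The pan is empty. Next I'll lock the balance again.

Call:
{"method": "jog_arm", "body": {"motion": [{"tx": 0, "ty": 0, "tz": 0.05, "rx": 0, "ry": 0, "rz": 0}, {"tx": 0, "ty": 0, "tz": 0.085, "rx": 0, "ry": 0, "rz": 0}, {"tx": 0, "ty": 0, "tz": 0.105, "rx": 0, "ry": 0, "rz": 0}, {"tx": 0, "ty": 0, "tz": 0.115, "rx": 0, "ry": 0, "rz": 0}, {"tx": 0, "ty": 0, "tz": 0.121, "rx": 0, "ry": 0, "rz": 0}, {"tx": 0, "ty": 0, "tz": 0.121, "rx": 0, "ry": 0, "rz": 0}]}}

```text
clock: 62.9
tool_pos: [0.499, 0.0523, 0.257]
eef_rot: [-0.0, 0.991, -0.132, -0.0]
force: [0.3, -0.5, 0.9]
grip_width: 0.0452
```

Call:
{"method": "jog_arm", "body": {"motion": [{"tx": 0, "ty": 0, "tz": 0, "rx": 0, "ry": 0, "rz": 0}, {"tx": 0, "ty": 0, "tz": 0, "rx": 0, "ry": 0, "rz": 0}, {"tx": 0, "ty": 0, "tz": 0, "rx": 0, "ry": 0, "rz": 0}, {"tx": 0, "ty": 0, "tz": 0, "rx": 0, "ry": 0, "rz": 0}, {"tx": 0, "ty": 0, "tz": 0, "rx": 0, "ry": 0, "rz": 0}], "jaw": 1, "grip_force": 15}}

```text
clock: 63.52
tool_pos: [0.4986, 0.0513, 0.257]
eef_rot: [0.001, 0.991, -0.131, -0.001]
force: [-1.9, -7.0, 2.3]
grip_width: 0.0118
```

Call:
{"method": "jog_arm", "body": {"motion": [{"tx": 0, "ty": 0.008, "tz": 0, "rx": 0, "ry": 0, "rz": 0}, {"tx": 0, "ty": 0.016, "tz": 0, "rx": 0, "ry": 0, "rz": 0}, {"tx": 0, "ty": 0.024, "tz": 0, "rx": 0, "ry": 0, "rz": 0}, {"tx": 0, "ty": 0.031, "tz": 0, "rx": 0, "ry": 0, "rz": 0}, {"tx": 0, "ty": 0.036, "tz": 0, "rx": 0, "ry": 0, "rz": 0}, {"tx": 0, "ty": 0.039, "tz": 0, "rx": 0, "ry": 0, "rz": 0}, {"tx": 0, "ty": 0.041, "tz": 0, "rx": 0, "ry": 0, "rz": 0}, {"tx": 0, "ty": 0.041, "tz": 0, "rx": 0, "ry": 0, "rz": 0}]}}

```text
clock: 64.53
tool_pos: [0.4881, 0.0124, 0.257]
eef_rot: [0.0, 0.991, -0.132, -0.0]
force: [-0.2, 1.7, 5.2]
grip_width: 0.0121
```

Run:
```python
from h import *
plan([]); s=sense()
print(rz(-B[2])@(np.array(s["tool_pos"])[:2]-B[:2]),rz(-B[2])@np.array(s["force"])[:2])
```

```text
clk 64.53 tcp [0.4881 0.0124 0.257 ] tip z 0.0710 phi -15.2 grip 12.1 F [-0.2  1.7  5.2] q6 1.63
[-0.06157608 -0.01899312] [-0.65992797  1.55580495]
```

Call:
{"method": "jog_arm", "body": {"motion": [{"tx": 0, "ty": 0.001, "tz": 0, "rx": 0, "ry": 0, "rz": 0}, {"tx": 0, "ty": 0.002, "tz": 0, "rx": 0, "ry": 0, "rz": 0}, {"tx": 0, "ty": 0.003, "tz": 0, "rx": 0, "ry": 0, "rz": 0}, {"tx": 0, "ty": 0.003, "tz": 0, "rx": 0, "ry": 0, "rz": 0}]}}

```text
clock: 65.03
tool_pos: [0.4877, 0.0112, 0.257]
eef_rot: [-0.002, 0.991, -0.132, 0.0]
force: [2.4, 10.4, 4.3]
grip_width: 0.012
```

Run:
```python
from h import *
plan([]); s=sense()
print(rz(-B[2])@(np.array(s["tool_pos"])[:2]-B[:2]),rz(-B[2])@np.array(s["force"])[:2])
```

```text
clk 65.03 tcp [0.4877 0.0112 0.257 ] tip z 0.0710 phi -15.2 grip 12.0 F [ 2.4 10.4  4.3] q6 1.63
[-0.06168751 -0.02022226] [-0.44849838 10.63098626]
```

Call:
{"method": "jog_arm", "body": {"motion": [{"tx": 0, "ty": 0.001, "tz": 0, "rx": 0, "ry": 0, "rz": 0}, {"tx": 0, "ty": 0.0015, "tz": 0, "rx": 0, "ry": 0, "rz": 0}, {"tx": 0, "ty": 0.0015, "tz": 0, "rx": 0, "ry": 0, "rz": 0}]}}

```text
clock: 65.4
tool_pos: [0.4875, 0.0107, 0.257]
eef_rot: [-0.003, 0.991, -0.133, 0.0]
force: [4.7, 16.2, 4.3]
grip_width: 0.0118
```

Call:
{"method": "jog_arm", "body": {"motion": [{"tx": 0, "ty": 0, "tz": 0, "rx": 0, "ry": 0, "rz": 0}, {"tx": 0, "ty": -0.0015, "tz": 0, "rx": 0, "ry": 0, "rz": 0}, {"tx": 0, "ty": -0.0015, "tz": 0, "rx": 0, "ry": 0, "rz": 0}, {"tx": 0, "ty": -0.0015, "tz": -0.03, "rx": 0, "ry": 0, "rz": 0}, {"tx": 0, "ty": -0.0015, "tz": -0.08, "rx": 0, "ry": 0, "rz": 0}, {"tx": 0, "ty": -0.0015, "tz": -0.13, "rx": 0, "ry": 0, "rz": 0}, {"tx": -0.05, "ty": 0.03, "tz": -0.14, "rx": 0, "ry": 0, "rz": 0}, {"tx": -0.09, "ty": 0.07, "tz": -0.14, "rx": 0, "ry": 0, "rz": 0}, {"tx": -0.12, "ty": 0.12, "tz": -0.14, "rx": 0, "ry": 0, "rz": 0}, {"tx": -0.13, "ty": 0.17, "tz": -0.14, "rx": 0, "ry": 0, "rz": 0}, {"tx": -0.14, "ty": 0.22, "tz": -0.14, "rx": 0, "ry": 0, "rz": 0}, {"tx": -0.14, "ty": 0.27, "tz": -0.14, "rx": 0, "ry": 0, "rz": 0}, {"tx": -0.14, "ty": 0.3, "tz": -0.14, "rx": 0, "ry": 0, "rz": 0}, {"tx": -0.14, "ty": 0.3, "tz": -0.14, "rx": 0, "ry": 0, "rz": 0}, {"tx": -0.14, "ty": 0.3, "tz": -0.14, "rx": 0, "ry": 0, "rz": 0}], "jaw": 0.1}}

```text
clock: 67.28
tool_pos: [0.2733, -0.2439, 0.3965]
eef_rot: [-0.001, 0.991, -0.132, -0.001]
force: [0.2, 0.5, -0.2]
grip_width: 0.042
```

Run:
```python
from h import *
S=capture("scene"); T=capture("top"); crop(S,150,120,390,290,3.2,"d1"); crop(T,265,80,555,300,2.7,"d1t"); crop(T,320,220,360,250,15,"tab2")
plan([])
```

```text
clk 67.38 tcp [ 0.2736 -0.2434  0.3967] tip z 0.2107 phi -15.1 grip 42.0 F [ 0.3  0.4 -0. ] q6 0.80
```

View pics/d1.png

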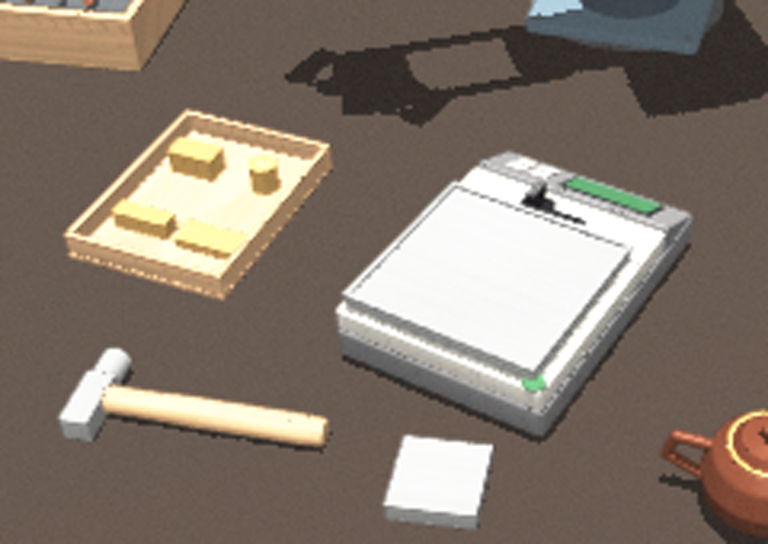

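View pics/d1t.png

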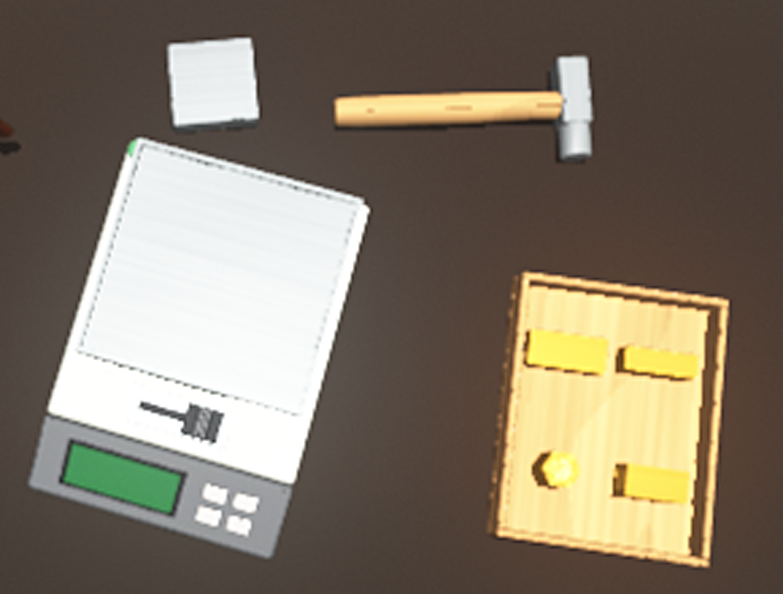

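View pics/tab2.png

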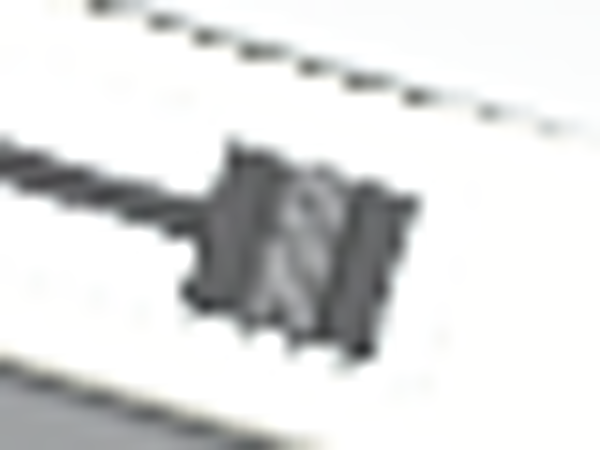

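Run:
```python
from h import *
T=capture("top")
def tab(img,x0=320,y0=220):
    g=img[y0:y0+30,x0:x0+40].astype(float).mean(2); return g
a=cv2.imread("pics/top0.png"); g0=tab(a)[4:,10:]; g1=tab(T["img"])[4:,10:]
for g in(g0,g1):
    w=np.clip(200-g,0,None); w[18:]=0; ys,xs=np.mgrid[0:g.shape[0],0:g.shape[1]]; uv=((w*xs).sum()/w.sum()+330,(w*ys).sum()/w.sum()+224)
    p=atz(T,uv,.075); print(uv,rz(-B[2])@(p[:2]-B[:2]))
```

```text
(np.float64(337.9578546829468), np.float64(235.33311658598848)) [-0.05906865 -0.01530492]
(np.float64(338.7427222466853), np.float64(235.4640148735261)) [-0.05886434 -0.01698036]
```

Run:
```python
from bench import *
print(job_done(), sense()["clock"])
```

```text
the job is handed in; nothing more can be done
the job is handed in; nothing more can be done
```

I weighed all four brass offcuts as one batch and cleared them into the wooden tray. I then slid the lock back to the right and handed the job in at about 67 s; no verdict was given.

- **Freeing the balance:** I slid the lock left until the resistance rose to about 16 N, well above the 1.5 N it needs to slide.
- **Weighing:** the square bar, flat bar, hex stub and square tube lay on the pan together for about 4.5 s after I let go. Every piece was at least 11 mm inside the rim and none was on top of another.
- **Hex stub knocked:** it was knocked about 3 cm across the pan while the tube was in transit. It ended upright against the flat bar, with its top measured at 107 mm against an expected 108 mm, so I left it there.
- **Clearing and locking:** with the pan empty in the picture, I slid the lock right until it stopped, again at about 16 N. From the force readings, the distance between the two stops is about 40 mm, as described.

The last pictures show the pan empty, the lock at its right end and all four offcuts lying separately in the tray. The steel block and hammer are in place. I didn't touch the teapot; the final crops only show part of it, but it hadn't moved in the earlier views.

- **Disagreeing check:** a rough pixel check of the lock showed it only about 1.7 mm right of where it started. The force readings and a close-up suggested 3–4 mm. I trusted the stop force.
- **Refused move:** the first move call was refused because of its format, and nothing moved.

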